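Scoop two dropped specimen tubes out of the spill tray

ROBOT

A 6-joint arm with a two-finger parallel gripper is mounted at the origin on a cart in front of the work surface, level with it; the furniture and walls round the work are solid. World frame = base frame: x ahead of the robot, y to its left, z up, the work surface at z = 0. Lengths are in m, angles in rad, forces in N, time in s.
With the tool pointing down it reaches from about 0.35 to 0.925 m from the base axis. Payload 6.4 kg.
Tool frame: the origin (TCP) lies midway between the tips of the shut fingers; the grasp point (between the pads) lies 19 mm behind it (robot.hold_point_z is the z of the grasp point in the tool frame, in m); z points along the fingers, y is the line along which they close (so a half turn about z gives the same grasp; the last joint's range is limited). The gripper opens to 94 mm and grips with 3 to 60 N. Pads are 16 mm wide; open, the fingers measure 119 mm over their backs; the gripper's body (75 mm by 177 mm) begins 78 mm behind the grasp point.
Start: joints at [0.951, 0.245, 1.558, -0, 1.339, -0.174], TCP at [0.28, 0.586, 0.177] pointing down, gripper open.
Joint ranges: [-3.13, 3.13], [-1.02, 2.26], [0.13, 2.54], [-0.95, 4.09], [0.21, 2.88], [-2.74, 2.74]. Speed limits (rad/s): [2.57, 2.57, 3.14, 3.14, 3.14, 3.14].

INTERFACE

Orientations are given as a rotation vector (axis times angle).
In Python, from station import telemetry, capture, camera_model, order, robot gives the robot as it stands.
- The arm moves only by the shell command python3 -m jog 'ROWS' [OPENING] [FORCE]. ROWS is JSON, a list of rows, each a list of 4 numbers: the shift along the world's x, y, z in mm, then the turn about the world's z in rad. In form: [[dx, dy, dz, twist], ...]. A call has exactly 10 rows; each row shifts and turns the commanded pose from where the row before left it; what a row does not reach is not made up. A row lasts 1/8 s, in which the tool goes at most 62.5 mm and 10.7 degrees, less where a joint would pass 70% of its speed; a pose out of reach is approached as far as the arm can. A call with a gripper value outside its range is refused whole. OPENING is the opening, from 0 (shut) to 1 (fully open), set as the call begins (- or left out, the last holds). The fingers move at their own pace and stop on an object; FORCE is the grip in N (left out, the last holds). Time passes only in rows, so rows that do not move let the fingers close, or fill a call up. It gives the time, the measured TCP pose, the force, the opening and the grip force at its end, in the units of the state.
- telemetry.sense(): the state, without advancing time (a new reading comes with each control period).
- capture(name): name is "side" or "top" or "wrist"; returns the picture (384x512x3 uint8, red, green, blue); there is no depth.
- camera_model(name): a dict with "mtx" (3x3 intrinsics, pixels), "k1" (the pictures are not rectified: a ray, as slopes to the right and down, at radius r is drawn at 1 + k1 r^2 times it, then the intrinsics apply), "R" (3x3) and "t" (3): a world point X has camera coordinates R X + t. Camera axes: x right, y down, z forward; pixel columns grow to the right and rows downward; lengths in m; the calibration is good to about 2 mm. A picture is of the moment at which its call begins: read the wrist's pose just before it. camera_model takes no time and is no camera call; for the wrist camera it gives the pose at the moment of the call.
- order.close_job(): hands the job in; it is judged then, once.
The state is a dict: "clock": time; "qpos": joint angles; "joint_velocities": joint speeds; "tau": joint torques, N m; "eef_pos": TCP position; "ee_rot": TCP orientation; "contact_force": force on the tool from outside, world axes, zero at the start; "wrist_torque": the same for the moment, N m; "width": finger opening in m; "grip_force": force on a finger pad.
Only numpy, scipy, OpenCV 4.12 (cv2) and the standard library are available. Lean on these libraries where they do the work, as an engineer would, in place of code of your own. Each camera call takes 0.05 s, during which the arm holds its last target. There are 200 camera calls.

TASK

Two used specimen tubes were dropped in the spill tray and must not be touched by hand. Take the scoop out of the draining rack, lay it down flat on its base and let go, then take it again by its handle, push it under both tubes against the tray's back wall and lift them clear together in the scoop. Tip both tubes into the discard tub and leave the empty scoop lying flat in the spill tray, without shifting or upsetting the wash bottle, the timer or the small white bottle.

Things in the scene. Friction and masses are not known exactly. Their poses are not given: they have to be found in the camera images.
- scoop: loose steel hand scoop, black handle, 0.22 kg. Origin: centre of the pan's underside; x to the open nose, y to its left, z up out of the pan. Pan 110 mm long (x -55 to +55), 140 wide (y -70 to +70), floor 1.6 thick, side walls 28 high (12 high for x over 17), rear wall 40 high. Starts on edge in the rack: y = -70 down, y axis up, nose away from the robot, handle level toward the robot
- scoop_grip (a point): a point on the scoop's handle axis, at x -95, y 0, z 38 mm in the scoop's frame, axes as the scoop's. The handle is a straight black bar, 24 mm wide (y) and 14 mm thick (z), from x = -69 to -174. The scoop's centre of mass is near x -32, z 12 mm, inside the pan
- scoop_nose (a point): middle of the scoop's nose edge, on the underside (x +55, y 0, z 0 in the scoop's frame). The edge is bevelled to under 1 mm; from it the floor ramps up to a ridge 4 mm high, 16 mm behind the edge, and drops again to the floor: the ridge keeps round things from rolling out of a level scoop. Smooth steel, friction about 0.3
- drain_rack: fixed wire draining rack, 115 (x) by 130 mm (y). Origin: centre of its footprint on the worktop, x away from the robot (at yaw 0). Three wire hoops 80 mm high stand along x (-42 to +42) at y -54, 0 and +25 mm; the scoop stands between the first two on bars 13 mm above the worktop, loosely; a petri dish stands in the narrow slot. Rack and discard tub may change places
- spill_tray: fixed grey enamelled steel tray, smooth, 260 mm deep (x), 320 mm wide (y), floor top 2 mm above the worktop. Origin: centre of its underside; x points to the back wall, 45 mm high. Side walls 22 mm high, inner faces at y -157 and +157 mm, from x = -103 on; the front (x = -130) is open and flat, so a handle may stick out over it
- tray_wall (a point): foot of the tray's back wall: middle of its inner face (x = +127 mm in the tray's frame), at the height of the tray floor; x points into the wall
- tube_near: round specimen tube with white screw cap, 28 mm diameter, 85 mm long, 0.03 kg, lying in the tray; rolls. Origin in the middle of its axis, its y axis along the tube. The one nearer the tray's open front
- tube_far: the same kind of tube, lying nearer the tray's back wall. Both lie roughly parallel to the back wall
- discard_tub: fixed grey plastic open tub, 170 mm (x) by 220 mm (y), rim 70 mm above the worktop, walls and floor 4 mm. Origin: centre of its underside
- wash_bottle: bystander: white plastic wash bottle with a bent spout, 168 mm high, standing behind the tray, to the right. Origin: centre of its underside
- timer: bystander: white laboratory timer, 70 x 64 x 20 mm, lying on the worktop to the right, in front of the tray. Origin: centre of its underside
- white_bottle: bystander: small white screw-cap bottle, 42 mm diameter, 85 mm high, standing left of the tray. Origin: centre of its underside

How it is judged:
By the outcome, as a careful person would: the job done as asked, in the order asked, and still so for the second after the job is handed in, with the robot touching nothing.
It also fails if it takes over 72 s, if anything falls off the work surface, if the arm or the gripper's body presses on something with over 40 N, if the wrist force passes 120 N, or if a joint passes its speed limit or range.

## Working session

There is one attempt and no reset: what is moved stays moved. The work goes in short steps, Python scripts to look and compute and a shell command to move; the robot and the scene stay as the last step left them, time stands still between calls to the robot, and variables do not carry over. Pictures are saved under pics/ and viewed, at most 10 in all, crops included, and the job is handed in when it is done.

```bash
mkdir -p pics; cat > h.py <<'E'
import numpy as np, cv2
from station import telemetry, capture, camera_model, order, robot
def ray(m,u,v):
    K=np.array(m["mtx"]);R=np.array(m["R"]);t=np.array(m["t"])
    xd=np.array([(u-K[0,2])/K[0,0],(v-K[1,2])/K[1,1]]);x=xd.copy()
    for _ in range(20): x=xd/(1+m["k1"]*(x@x))
    d=R.T@np.array([x[0],x[1],1]); return -R.T@t,d
def onz(m,u,v,z):
    c,d=ray(m,u,v); return c+d*(z-c[2])/d[2]
def proj(m,X):
    K=np.array(m["mtx"]);p=np.array(m["R"])@np.array(X)+np.array(m["t"]);x=p[:2]/p[2];x=x*(1+m["k1"]*(x@x))
    return K[0,0]*x[0]+K[0,2],K[1,1]*x[1]+K[1,2]
def tri(m1,p1,m2,p2):
    c1,d1=ray(m1,*p1);c2,d2=ray(m2,*p2);d1/=np.linalg.norm(d1);d2/=np.linalg.norm(d2)
    s=np.linalg.lstsq(np.array([d1,-d2]).T,c2-c1,rcond=None)[0]
    a=c1+s[0]*d1;b=c2+s[1]*d2;return (a+b)/2,np.linalg.norm(a-b)
def shot(n,f,sc=1.5):
    im=capture(n);cv2.imwrite('pics/'+f+'_raw.png',im[:,:,::-1]);cv2.imwrite('pics/'+f+'.png',cv2.resize(im,None,fx=sc,fy=sc,interpolation=cv2.INTER_CUBIC)[:,:,::-1]);return im
E
python3 - <<'E'
from h import *
shot('top','top0');shot('side','side0')
for n in('top','side'):
    m=camera_model(n);print(n,(-np.array(m["R"]).T@m["t"]).round(3),np.array(m["R"]).round(2).tolist())
print(robot.hold_point_z,telemetry.sense())
E
```

```text
top [ 0.438 -0.015  1.369] [[0.02, -1.0, 0.01], [-0.99, -0.02, -0.11], [0.11, -0.01, -0.99]]
side [0.075 1.026 0.723] [[-0.9, -0.44, -0.01], [-0.2, 0.44, -0.88], [0.39, -0.78, -0.48]]
-0.0188 {'clock': 0.1, 'qpos': array([ 9.50907869e-01,  2.45719799e-01,  1.55886082e+00,  6.68281156e-06,
        1.33867983e+00, -1.74100596e-01]), 'joint_velocities': array([-4.57914226e-04, -2.00743768e-03, -4.02317880e-03, -1.36876603e-03,
        2.25079936e-03, -4.05754098e-05]), 'tau': array([ 1.34298814e-03, -4.16910982e+01, -3.15528774e+01,  6.86166272e-02,
        3.09238338e-02, -5.78734330e-05]), 'eef_pos': array([0.27991739, 0.58600943, 0.17618803]), 'ee_rot': array([-6.94316406e-01, -3.06323919e+00,  2.41157371e-03]), 'contact_force': array([0.00853012, 0.43149687, 0.11576679]), 'wrist_torque': array([ 0.00304538, -0.00060174, -0.06008923]), 'grip_force': 0.0, 'width': 0.0940476090534916}
```

View pics/top0.png

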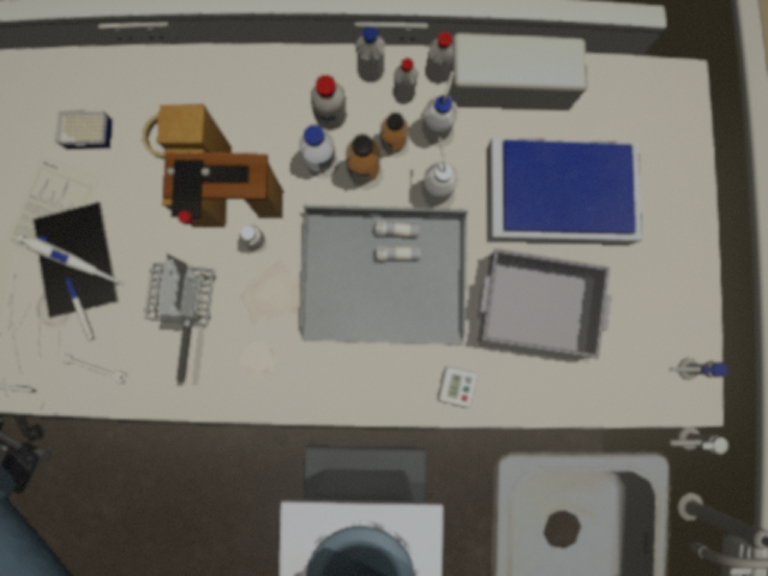

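View pics/side0.png

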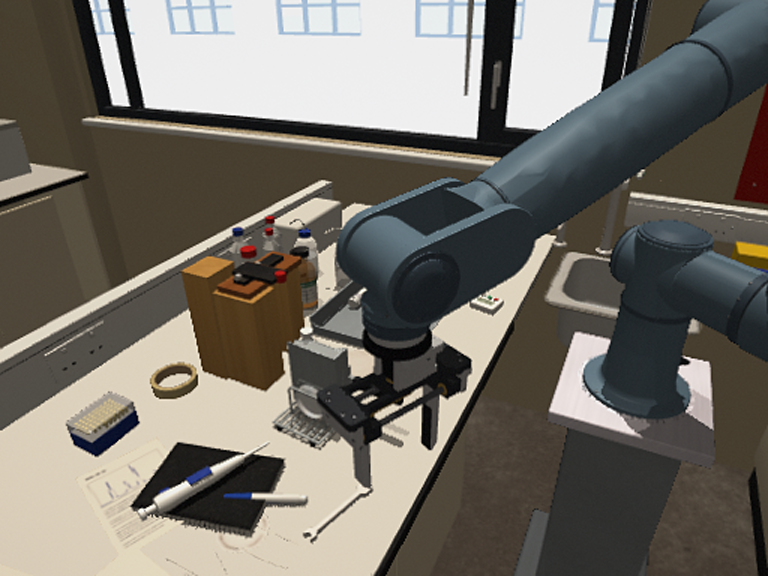

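Top view (1.5x pixels): rack and scoop are at (180,293), with the handle running to (182,380). The tray spans (302,208) to (465,342), with tubes at (396,229) and (398,254). The tub is at (545,305), the timer at (458,387), the wash bottle at (440,180) and the white bottle at (250,237). The side view shows the scoop on edge beside a wooden block.

```bash
python3 - <<'E'
from h import *
im=cv2.imread('pics/top0_raw.png');m=camera_model('top')
c=im[165:262,90:155];cv2.imwrite('pics/c.png',cv2.resize(c,None,fx=6,fy=6,interpolation=cv2.INTER_CUBIC))
P=lambda n,u,v,z:print(n,onz(m,u/1.5,v/1.5,z).round(4)[:2])
P('tray back wall in L',303,214,.002);P('backR',463,214,.002)
P('frontL',303,341,.002);P('frontR',465,342,.002)
for n,u,v in(('far',376,229),('far',416,230),('near',376,254),('near',418,254)):P(n,u,v,.016)
for u,v in((497,255),(607,267),(483,343),(598,356)):P('tub rim',u,v,.07)
P('timer',458,387,.02);P('wash',440,168,.16);P('white',248,233,.085)
P('blk top',160,107,.2);P('blk clamp',280,205,.1)
for uv in((545,305),):P('tubfl',*uv,.0)
g=cv2.cvtColor(im,cv2.COLOR_BGR2GRAY)
mk=np.zeros_like(g);mk[205:258,112:135]=(g[205:258,112:135]<60)*255
cs=max(cv2.findContours(mk,0,2)[0],key=cv2.contourArea);print(cv2.minAreaRect(cs),cv2.boxPoints(cv2.minAreaRect(cs)).tolist())
for p in cv2.boxPoints(cv2.minAreaRect(cs)):print(onz(m,*p,.09).round(4))
E
```

```text
tray back wall in L [0.7195 0.1283]
backR [ 0.726  -0.1946]
frontL [0.4645 0.1206]
frontR [ 0.4684 -0.1997]
far [ 0.6889 -0.0193]
far [ 0.6884 -0.0989]
near [ 0.6386 -0.0203]
near [ 0.6403 -0.1034]
tub rim [ 0.6334 -0.2512]
tub rim [ 0.6148 -0.467 ]
tub rim [ 0.4655 -0.2247]
tub rim [ 0.4433 -0.4469]
timer [ 0.3803 -0.1844]
wash [ 0.7763 -0.1322]
white [0.6641 0.2229]
blk top [0.8712 0.3725]
blk clamp [0.7158 0.1619]
tubfl [ 0.5447 -0.3614]Traceback (most recent call last):
  File "<stdin>", line 14, in <module>
ValueError: max() iterable argument is empty
```

View pics/c.png

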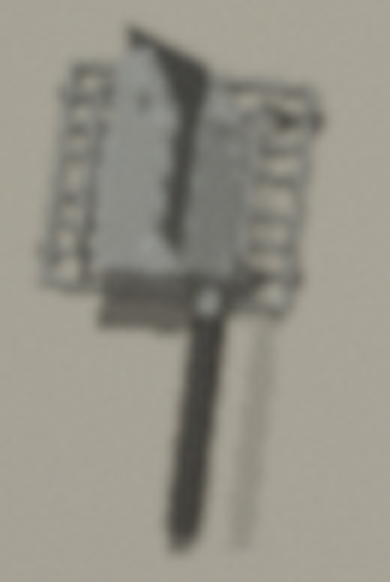

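The crop (6x) shows the top side wall from (103,272) to (125,30), the rear wall's top edge from (103,272) to (188,278), and the handle axis from (207,320) to (180,545).

```bash
python3 - <<'E'
from h import *
m=camera_model('top')
Q=lambda n,u,v,z:print(n,onz(m,90+u/6-.5,165+v/6-.5,z).round(4))
Q('RL',103,272,.153);Q('RR',188,278,.153);Q('noseL',128,30,.153)
Q('h front',207,325,.095);Q('h end',181,548,.095)
for u,v in((75,65),(322,90),(45,285),(285,315)):Q('rack',u,v,.0)
E
```

```text
RL [0.5021 0.3636 0.153 ]
RR [0.5003 0.3246 0.153 ]
noseL [0.6112 0.3577 0.153 ]
h front [0.4816 0.3308 0.095 ]
h end [0.3782 0.3391 0.095 ]
rack [0.6147 0.4312 0.    ]
rack [0.6042 0.3031 0.    ]
rack [0.5029 0.441  0.    ]
rack [0.4909 0.3171 0.    ]
```

```bash
python3 -m jog '[[0,0,55,-0.15],[30,-35,5,-0.15],[35,-40,0,-0.15],[35,-40,0,-0.15],[35,-40,0,-0.15],[35,-40,0,-0.15],[35,-40,0,-0.15],[16,-26,0,-0.15],[0,0,0,0],[0,0,0,0]]' 1 60
python3 - <<'E'
from h import *
m=camera_model('wrist');im=shot('wrist','w1')
s=telemetry.sense();print(s['eef_pos'],s['ee_rot'])
for X in((.501,.3246,.153),(.502,.3636,.153),(.611,.3577,.153)):print(np.array(proj(m,X))*1.5)
E
```

```text
clock: 1.35
eef_pos: [0.5006, 0.326, 0.2368]
ee_rot: [-2.3, -2.139, 0.001]
contact_force: [-0.7, 1.0, -1.4]
width: 0.0942
grip_force: 0.0
[0.50050245 0.3263376  0.23691965] [-2.30019308e+00 -2.13915267e+00  5.75998031e-04]
[376.95008566 278.48958653]
[373.80602502 212.87114411]
[563.82971493 209.11449425]
```

View pics/w1.png

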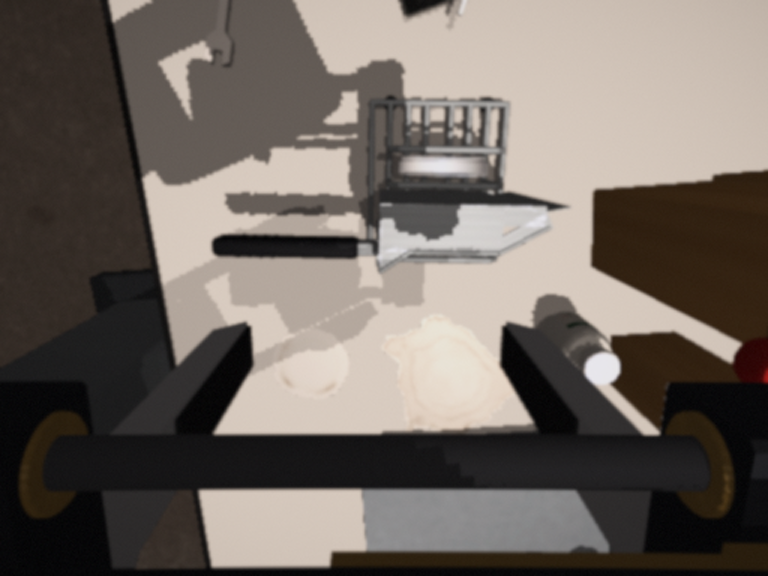

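The wrist view shows the scoop's top wall with nose corner at (568,207), rear left corner at (378,206) and rear right corner near (379,269). That is about 4 mm further left than I predicted. I want a closer look at the rear corner.

```bash
python3 - <<'E'
import cv2
im=cv2.imread('pics/w1_raw.png')[118:190,225:385]
cv2.imwrite('pics/c2.png',cv2.resize(im,None,fx=5,fy=5,interpolation=cv2.INTER_CUBIC))
E
```

```text
(no output)
```

View pics/c2.png

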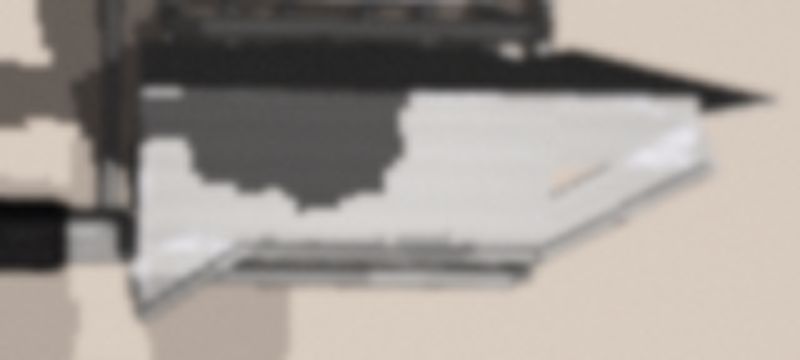

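The rear of the side wall has a gusset, so the rear wall can't be gripped from above. I'll grip the handle across its 14 mm thickness instead. Then I'll let the scoop roll over inside a slowly widening finger gap, with its lower edge on the tray floor.

```bash
python3 -m jog '[[-10,2,0,0.175],[-10,2,0,0.175],[-10,2,0,0.175],[-10,1,0,0.175],[0,0,0,0.175],[0,0,0,0.175],[0,0,0,0.175],[0,0,0,0.175],[0,0,0,0.16],[0,0,-50,0]]' 1 60
python3 -m jog '[[0,0,-50,0],[0,0,-40,0],[0,0,-25,0],[0,0,-8,0],[0,0,0,0],[0,0,0,0],[0,0,0,0],[0,0,0,0],[0,0,0,0],[0,0,0,0]]' 0.3 60
```

```text
clock: 2.65
eef_pos: [0.4635, 0.3352, 0.1912]
ee_rot: [0.128, 3.13, 0.007]
contact_force: [0.0, 0.3, -1.1]
width: 0.094
grip_force: 0.0
clock: 3.9
eef_pos: [0.4613, 0.3324, 0.0642]
ee_rot: [0.135, 3.139, -0.0]
contact_force: [-0.2, -0.4, -0.2]
width: 0.0281
grip_force: 0.0
```

```bash
python3 -m jog '[[0,0,0,0],[0,0,0,0],[0,0,0,0],[0,0,0,0],[0,0,5,0],[0,0,10,0],[0,0,20,0],[0,0,30,0],[0,0,30,0],[0,0,30,0]]' 0 60
python3 - <<'E'
from h import *
shot('side','s2');s=telemetry.sense();print(s['eef_pos'],s['width'],s['contact_force'],s['wrist_torque'])
E
```

```text
clock: 5.15
eef_pos: [0.4614, 0.3326, 0.1917]
ee_rot: [0.135, 3.137, 0.001]
contact_force: [-0.1, 0.4, -2.2]
width: 0.0118
grip_force: 60.0
[0.46382133 0.33373252 0.1966348 ] 0.012127074216657483 [1.05660169 1.1131298  1.98132653] [ 0.08051119 -0.04242516 -0.0527062 ]
```

View pics/s2.png

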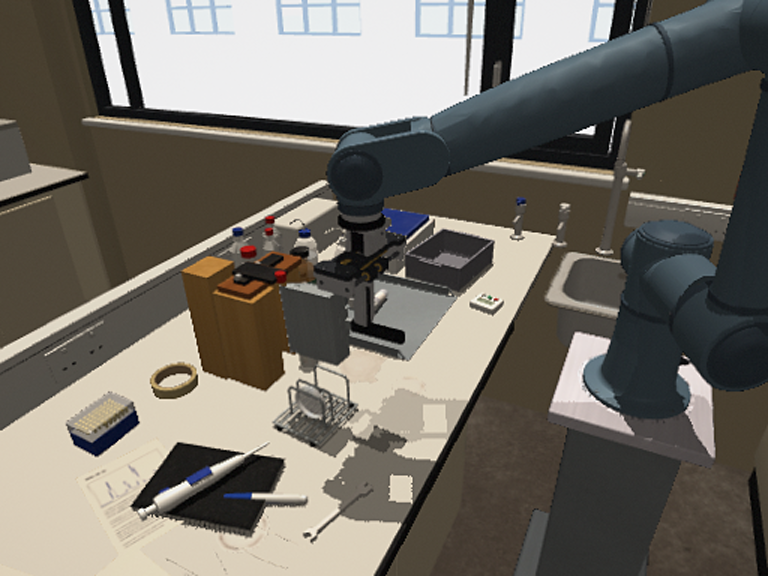

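The scoop is out of the rack, held level and on edge (side view, pan at about (318,320)). Next I carry it over the tray.

```bash
python3 -m jog '[[-2,-50,5,0.02],[-2,-50,0,0.02],[-2,-50,0,0.02],[-2,-50,0,0.02],[-2,-50,0,0.02],[-2,-50,0,0],[-2,-50,0,0],[-2,-50,0,0],[-1,-50,0,0],[0,-48,0,0]]' 0 60
python3 -m jog '[[0,0,0,0],[0,0,-40,0],[0,0,-40,0],[0,0,-30,0],[0,0,-15,0],[0,0,-8,0],[0,0,-4,0],[0,0,-3,0],[0,0,0,0],[0,0,0,0]]' 0 60
```

```text
clock: 6.45
eef_pos: [0.444, -0.1674, 0.1948]
ee_rot: [-0.022, 3.14, -0.002]
contact_force: [1.0, 1.0, -2.0]
width: 0.0119
grip_force: 60.0
clock: 7.7
eef_pos: [0.4447, -0.1658, 0.0547]
ee_rot: [-0.022, 3.141, -0.001]
contact_force: [0.1, 0.0, -0.6]
width: 0.0117
grip_force: 59.9
```

```bash
python3 -m jog '[[0,0,0,0],[0,0,0,0],[0,0,0,0],[0,5,2,0],[0,7,2,0],[0,8,2,0],[0,8,1,0],[0,8,0,0],[0,4,0,0],[0,0,0,0]]' 0.24 60
python3 - <<'E'
from h import *
im=shot('wrist','w3');im2=shot('side','s3')
a=cv2.resize(im,None,fx=1,fy=1);b=im2[150:342,180:436];b=cv2.resize(b,(512,384))
cv2.imwrite('pics/m3.png',cv2.resize(np.hstack([a,b]),None,fx=.78,fy=.78,interpolation=cv2.INTER_AREA)[:,:,::-1])
s=telemetry.sense();print(s['eef_pos'],s['width'],s['contact_force'])
E
```

```text
clock: 8.95
eef_pos: [0.4442, -0.1252, 0.0611]
ee_rot: [0.023, -3.141, -0.0]
contact_force: [0.2, -0.9, 0.9]
width: 0.0228
grip_force: 0.0
[ 0.44428954 -0.12559155  0.06115304] 0.022428671903381856 [-0.03629597  0.42405213  0.16390117]
```

View pics/m3.png

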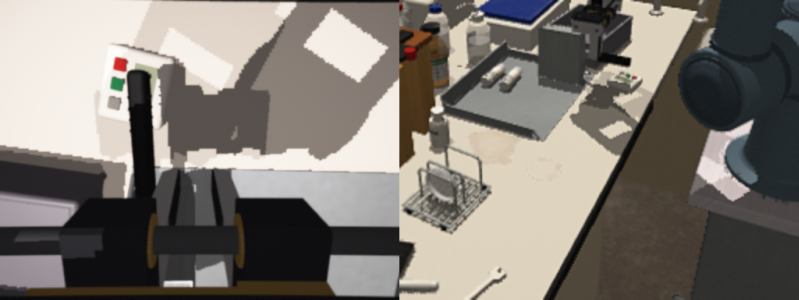

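```bash
python3 - <<'E'
from h import *
m=camera_model('wrist');print('cam',-np.array(m['R']).T@m['t'])
for u,v in((138,72),(148,190)):
  for z in(.06,.085):print(u,v,z,onz(m,u/.78,v/.78,z).round(3))
s=telemetry.sense();p=s['eef_pos']
for d in((0,0,0),(0,.011,0),(0,-.011,0),(0,0,.019)):print(d,np.array(proj(m,p+np.array(d)))*.78)
E
```

```text
cam [ 0.3748964  -0.12683026  0.26792071]
138 72 0.06 [ 0.368 -0.171  0.06 ]
138 72 0.085 [ 0.369 -0.166  0.085]
148 190 0.06 [ 0.465 -0.166  0.06 ]
148 190 0.085 [ 0.455 -0.162  0.085]
(0, 0, 0) [195.97926274 167.57906026]
(0, 0.011, 0) [209.1764102  167.76571057]
(0, -0.011, 0) [182.77892036 167.39485899]
(0, 0, 0.019) [196.0038414  175.53729084]
```

The wrist view shows the handle along x=138–148, at y≈-0.165, right (-Y) of the fingers. So the push did not carry it, and I need a close crop.

```bash
python3 - <<'E'
from h import *
a=cv2.imread('pics/s3_raw.png')[140:220,255:345]
t=capture('top')[:,:,::-1][130:270,190:330]
w=cv2.imread('pics/w3_raw.png')
cv2.imwrite('pics/m4.png',np.hstack([cv2.resize(a,(450,400),interpolation=cv2.INTER_CUBIC),cv2.resize(t,(350,400),interpolation=cv2.INTER_CUBIC)]))
E
```

```text
(no output)
```

View pics/m4.png

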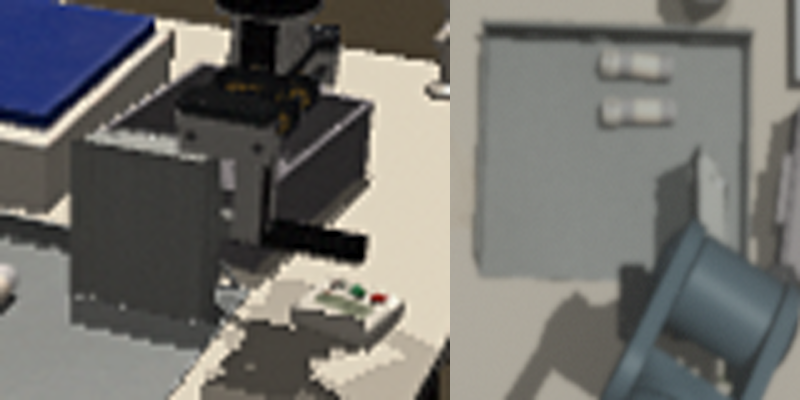

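```bash
python3 - <<'E'
from h import *
ms=camera_model('side');mw=camera_model('wrist');mt=camera_model('top')
print(tri(ms,(328,189.0),mw,(179,92)))
for u,v in((73,138),(220,158),(220,345),(75,305)):print('pan side px',255+u/5,140+v/5)
A=(255+73/5,140+138/5);B=(255+218/5,140+157/5)
t=lambda u,v:(190+(u-450)/2.5,130+v/2.857)
print(tri(ms,A,mt,t(697,150)))
for z in(.10,.142):print(onz(mt,*t(697,150),z).round(3),onz(mt,*t(727,180),z).round(3))
C=(255+72/5,140+302/5);D=(255+218/5,140+352/5)
print(onz(ms,*C,.002),onz(ms,*D,.002),onz(ms,*A,.142),onz(ms,*B,.142))
E
```

```text
(array([ 0.36751032, -0.16656078,  0.07818827]), np.float64(0.002637379300743824))
pan side px 269.6 167.6
pan side px 299.0 171.6
pan side px 299.0 209.0
pan side px 270.0 201.0
(array([ 0.58781734, -0.12210031,  0.14305619]), np.float64(0.003699011877197945))
[ 0.591 -0.127  0.1  ] [ 0.563 -0.16   0.1  ]
[ 0.586 -0.123  0.142] [ 0.558 -0.155  0.142]
[ 0.58612437 -0.11430036  0.002     ] [ 0.45332684 -0.09196595  0.002     ] [ 0.59059367 -0.12378686  0.142     ] [ 0.47744847 -0.13870794  0.142     ]
```

```bash
python3 -m jog '[[0,0,0,0],[0,0,0,0],[0,0,0,0],[0,0,0,0],[0,0,0,0],[0,0,0,0],[0,0,0,0],[0,0,0,0],[0,0,0,0],[0,0,0,0]]' 0 10
python3 - <<'E'
from h import *
im=capture('wrist');cv2.imwrite('pics/w4_raw.png',im[:,:,::-1]);m=camera_model('wrist')
g=im.max(2)[80:240,150:225];
for v in(100,130,160,190,210,230):
  r=np.where(im[v,150:225].max(1)<45)[0]+150
  print(v,(r.min(),r.max()) if len(r) else None, [onz(m,r.mean(),v,.08).round(3)[:2].tolist()] if len(r) else '')
E
```

```text
clock: 10.35
eef_pos: [0.4443, -0.1255, 0.0611]
ee_rot: [0.022, -3.141, 0.0]
contact_force: [-0.5, -0.0, -0.4]
width: 0.0008
grip_force: 0.0
100 (np.int64(164), np.int64(191)) [[0.373, -0.165]]
130 (np.int64(167), np.int64(193)) [[0.389, -0.164]]
160 (np.int64(169), np.int64(194)) [[0.406, -0.166]]
190 (np.int64(171), np.int64(196)) [[0.423, -0.165]]
210 (np.int64(173), np.int64(197)) [[0.436, -0.165]]
230 (np.int64(173), np.int64(198)) [[0.448, -0.165]]
```

```bash
python3 - <<'E'
from h import *
ms=camera_model('side');im=cv2.imread('pics/s3_raw.png')
def ony(u,v,y):
    c,d=ray(ms,u,v);return (c+d*(y-c[1])/d[1]).round(4)
for u in(314,318,322,326):
  r=np.where(im[175:205,u].max(1)<40)[0]+175;print(u,r.min(),r.max(),ony(u,r.min()-.5,-.158),ony(u,r.max()+.5,-.158))
for u in(275,285,295):
  c=im[150:225,u].max(1).astype(int);e=np.argsort(-abs(np.diff(c)))[:4]+150;print(u,e,[ony(u,v+.5,-.128)[[0,2]].tolist() for v in e])
print(proj(ms,(.444,-.12,.061)))
E
```

```text
314 184 189 [ 0.4199 -0.158   0.0942] [ 0.4182 -0.158   0.0687]
318 185 190 [ 0.404  -0.158   0.0935] [ 0.4021 -0.158   0.068 ]
322 186 191 [ 0.3882 -0.158   0.0927] [ 0.3862 -0.158   0.0673]
326 187 191 [ 0.3726 -0.158   0.0919] [ 0.3708 -0.158   0.0709]
275 [156 158 155 168] [[0.5705, 0.1903], [0.5703, 0.1821], [0.5705, 0.1943], [0.5697, 0.1405]]
285 [166 223 159 169] [[0.5287, 0.1568], [0.5211, -0.099], [0.5296, 0.1854], [0.5284, 0.1444]]
295 [152 210 216 171] [[0.4912, 0.2202], [0.4805, -0.0256], [0.4793, -0.0535], [0.4879, 0.1441]]
(np.float64(304.2039645741965), np.float64(194.20446901060814))
```

```bash
python3 -m jog '[[0,0,50,0],[-3,0,45,0],[-3,-20,0,0],[-3,-20,0,0],[0,0,0,0],[0,0,0,0],[0,0,-40,0],[0,0,-40,0],[0,0,-26,0],[0,0,-8,0]]' 0.55 60
python3 -m jog '[[0,0,0,0],[0,0,0,0],[0,0,0,0],[0,0,0,0],[0,5,0,0],[0,8,0,0],[0,9,0,0],[0,9,0,0],[0,8,0,0],[0,0,0,0]]' 0.22 60
python3 - <<'E'
from h import *
im=capture('wrist');m=camera_model('wrist');cv2.imwrite('pics/w5_raw.png',im[:,:,::-1])
for v in(90,110,130,160,190):
  r=np.where(im[v,140:330].max(1)<45)[0]+140
  print(v,(r.min(),r.max()) if len(r) else None, [onz(m,r.mean(),v,.08).round(3)[:2].tolist()] if len(r) else '')
E
```

```text
clock: 11.65
eef_pos: [0.4341, -0.164, 0.0404]
ee_rot: [0.024, -3.139, -0.003]
contact_force: [0.2, 0.4, -0.0]
width: 0.052
grip_force: 0.0
clock: 12.9
eef_pos: [0.4352, -0.1258, 0.042]
ee_rot: [0.024, -3.141, -0.0]
contact_force: [-1.1, 0.7, -0.5]
width: 0.0207
grip_force: 0.3
90 None 
110 None 
130 (np.int64(276), np.int64(307)) [[0.378, -0.107]]
160 (np.int64(264), np.int64(294)) [[0.393, -0.113]]
190 (np.int64(253), np.int64(282)) [[0.409, -0.118]]
```

```bash
python3 -m jog '[[0,0,6,0],[0,0,0,0],[0,0,0,0],[0,0,0,0],[0,0,0,0],[0,0,0,0],[0,0,5,0],[0,0,10,0],[0,0,5,0],[0,0,0,0]]' 0 60
python3 -m jog '[[0,0,0,0],[0,0,0,0],[0,0,0,0],[0,0,0,0],[0,0,-3,0],[0,0,-3,0],[0,0,-3,0],[0,0,-3,0],[0,0,0,0],[0,0,0,0]]' 0.23 60
python3 - <<'E'
from h import *
im=capture('wrist');m=camera_model('wrist');cv2.imwrite('pics/w6_raw.png',im[:,:,::-1]);cv2.imwrite('pics/s6_raw.png',capture('side')[:,:,::-1])
for v in(90,110,130,160,190):
  r=np.where(im[v,140:330].max(1)<45)[0]+140
  print(v,(r.min(),r.max()) if len(r) else None, [onz(m,r.mean(),v,.08).round(3)[:2].tolist()] if len(r) else '')
a=cv2.imread('pics/s6_raw.png')[130:226,235:345];w=im[:,:,::-1]
cv2.imwrite('pics/m6.png',np.hstack([cv2.resize(a,(440,384),interpolation=cv2.INTER_CUBIC),cv2.resize(w[:300],(360,384))]))
E
```

```text
clock: 14.2
eef_pos: [0.4358, -0.1268, 0.069]
ee_rot: [-0.022, 3.14, -0.001]
contact_force: [-0.4, -0.2, -1.8]
width: 0.0132
grip_force: 60.0
clock: 15.45
eef_pos: [0.4353, -0.1265, 0.0562]
ee_rot: [-0.022, 3.141, -0.0]
contact_force: [-0.3, 0.7, -0.1]
width: 0.0217
grip_force: 0.0
90 None 
110 None 
130 (np.int64(235), np.int64(259)) [[0.379, -0.129]]
160 (np.int64(235), np.int64(260)) [[0.396, -0.129]]
190 (np.int64(236), np.int64(260)) [[0.413, -0.129]]
```

View pics/m6.png

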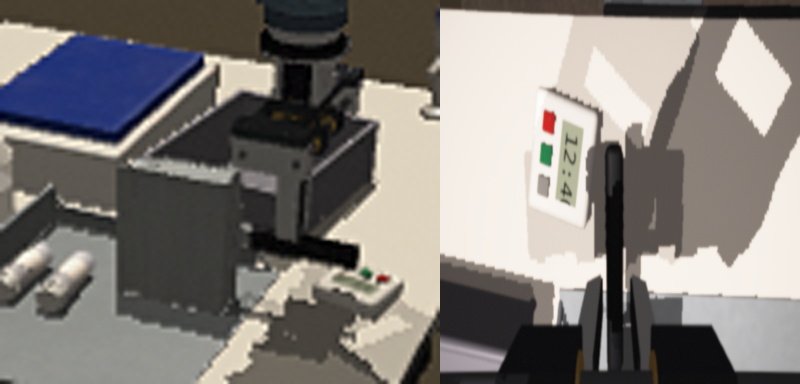

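The handle is straight between the fingers but the scoop is still upright on edge (pan at (180,235) in the side crop). I'll straddle the pan's top wall near the centre of mass, push left, and let the far finger ease it down.

```bash
python3 -m jog '[[0,0,60,0],[0,0,60,0],[0,0,0,0],[40,10,0,0],[35,11,0,0],[0,0,0,0],[0,0,-20,0],[0,0,-25,0],[0,0,-16,0],[0,0,0,0]]' 0.64 60
python3 -m jog '[[0,8,0,0],[0,8,0,0],[0,7,0,0],[0,7,0,0],[0,7,0,0],[0,7,-2,0],[0,7,-3,0],[0,8,-4,0],[0,9,-6,0],[0,0,0,0]]' 0.64 60
python3 - <<'E'
from h import *
im=capture('wrist');cv2.imwrite('pics/w7_raw.png',im[:,:,::-1]);b=capture('side');cv2.imwrite('pics/s7_raw.png',b[:,:,::-1])
a=b[130:226,235:345];t=capture('top')[120:270,190:330]
cv2.imwrite('pics/m7.png',np.hstack([cv2.resize(x,(265,384)) if i else cv2.resize(x,(400,384),interpolation=cv2.INTER_CUBIC) for i,x in enumerate((a,im))])[:,:,::-1])
E
```

```text
clock: 16.8
eef_pos: [0.5087, -0.1052, 0.1135]
ee_rot: [0.022, -3.138, -0.002]
contact_force: [0.1, -0.4, 0.2]
width: 0.0599
grip_force: 0.0
clock: 18.05
eef_pos: [0.5155, -0.0385, 0.1116]
ee_rot: [-0.023, 3.132, -0.007]
contact_force: [-16.9, 6.8, 53.4]
width: 0.0602
grip_force: 26.4
```

View pics/m7.png

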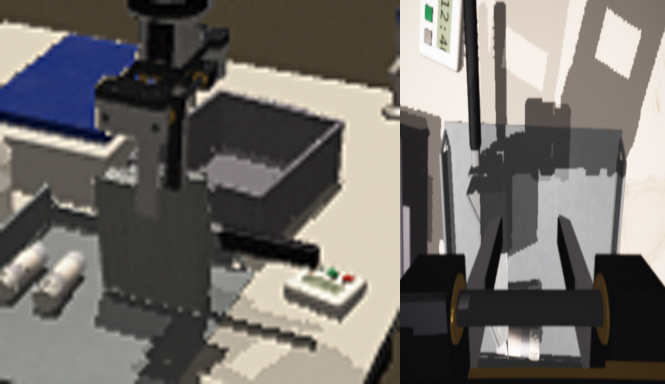

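I've used all ten views, so from here I rely on measurements. Force went up, so I back off upward.

```bash
python3 -m jog '[[0,0,5,0],[0,0,5,0],[0,0,5,0],[0,0,5,0],[0,0,0,0],[0,0,0,0],[0,0,0,0],[0,0,0,0],[0,0,0,0],[0,0,0,0]]' 0.64 60
python3 - <<'E'
from h import *
m=camera_model('wrist');im=capture('wrist');s=telemetry.sense();print(s['contact_force'].round(1),s['wrist_torque'].round(2),s['grip_force'])
b=capture('side');ms=camera_model('side')
for v in(30,60,90,120,150,170,190,210):
  r=np.where(im[v,60:200].max(1)<45)[0]+60
  print(v,(r.min(),r.max()) if len(r) else None, [onz(m,r.mean(),v,.08).round(3)[:2].tolist()] if len(r) else '')
# side: handle dark column extents
for u in(300,306,312,318,324):
  r=np.where(b[175:215,u].max(1)<40)[0]+175;print(u,r.min() if len(r) else 0,r.max() if len(r) else 0)
E
```

```text
clock: 19.45
eef_pos: [0.5102, -0.0375, 0.1201]
ee_rot: [0.022, -3.141, -0.0]
contact_force: [0.2, 0.9, -0.7]
width: 0.0602
grip_force: 0.0
[ 0.3  0.6 -0.2] [0.04 0.01 0.01] 0.0
30 None 
60 None 
90 None 
120 None 
150 None 
170 (np.int64(87), np.int64(93)) [[0.49, -0.158]]
190 (np.int64(89), np.int64(95)) [[0.506, -0.158]]
210 (np.int64(91), np.int64(97)) [[0.521, -0.158]]
300 178 214
306 191 214
312 175 214
318 181 181
324 0 0
```

```bash
python3 - <<'E'
from h import *
m=camera_model('wrist');im=capture('wrist');b=capture('side');ms=camera_model('side')
def runs(row,th,minw=5):
    r=np.where(row.max(1)<th)[0];return [(int(g[0]),int(g[-1])) for g in np.split(r,np.where(np.diff(r)>1)[0]+1) if len(g)>=minw]
for v in range(10,230,20):print(v,runs(im[v],50))
print('side')
for v in range(150,225,5):print(v,[(x+200,y+200) for x,y in runs(b[v,200:380],42,4)])
# bystander diff vs start in side & top
t=capture('top');o=cv2.imread('pics/top0_raw.png')[:,:,::-1]
d=(cv2.absdiff(t,o).max(2)>40).astype(np.uint8);d=cv2.morphologyEx(d,cv2.MORPH_OPEN,np.ones((3,3)))
n,l,st,c=cv2.connectedComponentsWithStats(d)
for i in range(1,n):
    if st[i,4]>25:print('top diff',st[i].tolist())
E
```

```text
10 []
30 [(261, 290)]
50 [(262, 290)]
70 [(262, 289)]
90 [(274, 289)]
110 [(261, 289)]
130 [(0, 7), (261, 289)]
150 [(11, 56)]
170 [(11, 55), (87, 94), (345, 350), (412, 423)]
190 [(11, 56), (89, 95)]
210 [(25, 56), (91, 97)]
side
150 [(262, 282)]
155 [(299, 304)]
160 [(321, 325)]
165 [(282, 285), (324, 327)]
170 [(200, 204), (282, 285)]
175 [(281, 285), (312, 315)]
180 []
185 []
190 []
195 []
200 []
205 []
210 [(286, 300)]
215 [(302, 314)]
220 [(338, 341)]
top diff [111, 170, 14, 13, 85]
top diff [176, 176, 119, 109, 6842]
top diff [118, 194, 11, 5, 43]
top diff [107, 211, 22, 46, 419]
top diff [221, 285, 26, 15, 275]
top diff [203, 313, 40, 21, 711]
top diff [186, 334, 61, 50, 1785]
top diff [0, 358, 17, 26, 255]
top diff [205, 367, 27, 17, 385]
top diff [124, 370, 21, 14, 185]
```

The handle now shows 24 mm wide at height about .045, so the scoop has come down flat. I'll locate it.

```bash
python3 - <<'E'
from h import *
m=camera_model('wrist');im=capture('wrist')
for v in(20,30,60,80,110,130,138):
  r=np.where(im[v,230:330].max(1)<70)[0]+230
  if len(r):
    a,b=onz(m,r.min()-.5,v,.047),onz(m,r.max()+.5,v,.047);print(v,r.min(),r.max(),((a+b)/2).round(4)[:2],round(abs(a-b)[1]*1000,1))
c=im[:60,275].max(1).astype(int);print(c[5:35].tolist(), im[125:160,275].max(1).tolist())
e=telemetry.sense();print(e['eef_pos'],e['ee_rot'])
g=cv2.cvtColor(im,cv2.COLOR_RGB2HSV);print(im[150:300:25,40:500:40].max(2).tolist())
E
```

```text
20 261 291 [ 0.3781 -0.0205] 23.7
30 261 291 [ 0.385  -0.0203] 23.8
60 261 291 [ 0.4066 -0.0195] 24.3
80 261 290 [ 0.4215 -0.0194] 23.9
110 260 289 [ 0.4447 -0.0195] 24.4
130 260 290 [ 0.4608 -0.0186] 25.6
138 242 325 [ 0.4673 -0.0113] 69.8
[206, 206, 207, 206, 201, 181, 128, 65, 30, 26, 28, 29, 30, 31, 31, 33, 32, 31, 32, 31, 31, 33, 31, 32, 32, 32, 31, 32, 33, 31] [12, 11, 12, 9, 11, 11, 12, 10, 11, 10, 10, 11, 11, 9, 11, 11, 12, 10, 11, 11, 14, 32, 51, 58, 60, 60, 59, 58, 58, 57, 57, 56, 57, 57, 57]
[ 0.51026624 -0.0374962   0.12015789] [-2.23394850e-02  3.14149657e+00  1.53943100e-05]
[[31, 139, 187, 152, 153, 150, 59, 49, 78, 78, 198, 238], [32, 140, 187, 152, 46, 227, 160, 182, 170, 149, 240, 238], [33, 126, 182, 180, 137, 229, 223, 213, 169, 169, 234, 234], [31, 125, 182, 179, 198, 227, 222, 65, 171, 168, 236, 236], [32, 238, 182, 64, 176, 192, 196, 12, 169, 142, 236, 233], [14, 11, 49, 63, 169, 166, 167, 10, 63, 14, 14, 12]]
```

```bash
python3 -m jog '[[-30,9,0,0],[-29,9,0,0],[0,0,0,0],[0,0,-35,0],[0,0,-35,0],[0,0,-20,0],[0,0,-8,0],[0,0,-1,0],[0,0,0,0],[0,0,0,0]]' 0.64 60
python3 -m jog '[[0,0,0,0],[0,0,0,0],[0,0,0,0],[0,0,0,0],[0,0,0,0],[0,0,0,0],[0,0,0,0],[0,0,0,0],[0,0,0,0],[0,0,0,0]]' 0 50
```

```text
clock: 21.0
eef_pos: [0.4521, -0.0198, 0.022]
ee_rot: [-0.022, 3.14, -0.001]
contact_force: [0.1, 0.7, -0.2]
width: 0.0601
grip_force: 0.0
clock: 22.25
eef_pos: [0.4513, -0.0195, 0.0212]
ee_rot: [-0.022, 3.141, -0.0]
contact_force: [0.1, -0.3, 0.5]
width: 0.0005
grip_force: 0.0
```

```bash
python3 - <<'E'
from h import *
m=camera_model('top');im=capture('top');cv2.imwrite('pics/t8_raw.png',im[:,:,::-1])
h=cv2.cvtColor(im,cv2.COLOR_RGB2GRAY)
reg=np.zeros_like(h);reg[140:185,225:305]=(h[140:185,225:305]>165)*255
n,l,st,c=cv2.connectedComponentsWithStats(cv2.morphologyEx(reg,cv2.MORPH_CLOSE,np.ones((3,5))))
for i in range(1,n):
    if st[i,4]>15:
        ys,xs=np.where(l==i);r=cv2.minAreaRect(np.c_[xs,ys].astype(np.float32));print(st[i].tolist(),onz(m,*c[i],.016).round(4)[:2],r[2])
for u in (230,250,300):print(u,h[134:150,u].tolist())
E
```

```text
[263, 150, 10, 5, 40] [ 0.6926 -0.0708] 90.0
[264, 166, 10, 5, 42] [ 0.6442 -0.074 ] 90.0
230 [168, 166, 156, 140, 115, 84, 59, 55, 58, 70, 99, 121, 129, 130, 130, 130]
250 [168, 168, 165, 154, 129, 103, 73, 58, 70, 84, 100, 121, 128, 130, 127, 124]
300 [147, 149, 154, 155, 152, 140, 120, 91, 66, 62, 64, 75, 101, 124, 133, 136]
```

```bash
python3 -m jog '[[0,0,30,0],[0,0,40,0],[0,0,40,0],[0,0,0,0],[0,0,0,0],[0,0,0,0],[0,0,0,0],[0,0,0,0],[0,0,0,0],[0,0,0,0]]' 1 50
python3 - <<'E'
from h import *
m=camera_model('wrist');im=capture('wrist');b=capture('side');t=capture('top');ms=camera_model('side');mt=camera_model('top')
for n,x in(('w9',im),('s9',b),('t9',t)):cv2.imwrite(f'pics/{n}_raw.png',x[:,:,::-1])
print((-np.array(m['R']).T@m['t']).round(3))
def runs(row,th,minw=5):
    r=np.where(row.max(1)<th)[0];return [(int(g[0]),int(g[-1])) for g in np.split(r,np.where(np.diff(r)>1)[0]+1) if len(g)>=minw]
for v in range(0,280,20):print(v,runs(im[v],60))
print('side')
for v in range(180,230,4):print(v,[(x+230,y+230) for x,y in runs(b[v,230:350],45,4)])
print('top')
for v in range(205,265,5):print(v,[(x+200,y+200) for x,y in runs(t[v,200:320],55,3)])
E
```

```text
clock: 23.55
eef_pos: [0.4513, -0.0195, 0.1311]
ee_rot: [0.022, -3.141, -0.0]
contact_force: [1.4, 0.0, 0.5]
width: 0.0937
grip_force: 0.0
[ 0.382 -0.021  0.338]
0 [(0, 144), (159, 184), (186, 192), (227, 304), (324, 391), (397, 511)]
20 []
40 []
60 []
80 []
100 [(238, 265)]
120 [(239, 265)]
140 [(239, 265)]
160 [(240, 266)]
180 [(240, 264)]
200 [(0, 52), (83, 87), (241, 266)]
220 [(8, 52), (78, 88), (147, 167), (183, 241), (264, 325), (335, 354), (386, 390)]
240 [(8, 53), (80, 90), (125, 168), (333, 376), (384, 388)]
260 [(0, 59), (82, 92), (105, 158), (343, 396), (444, 511)]
side
180 [(293, 297), (299, 320)]
184 [(258, 261), (274, 277), (281, 284), (296, 302), (306, 314)]
188 [(292, 296), (306, 311)]
192 []
196 []
200 []
204 []
208 [(288, 291)]
212 [(285, 311)]
216 [(306, 313)]
220 [(338, 342)]
224 [(336, 339)]
228 [(334, 337)]
top
205 []
210 []
215 []
220 []
225 []
230 []
235 []
240 []
245 []
250 []
255 [(246, 251)]
260 []
```

```bash
python3 - <<'E'
from h import *
ms=camera_model('side');m=camera_model('wrist');im=cv2.imread('pics/w9_raw.png');b=cv2.imread('pics/s9_raw.png')
print('w col',[int(x) for x in im[80:100,252].max(1)]); print([int(x) for x in im[195:235,252].max(1)])
for v in(205,207,209,211,213,215,217,219):print(v,b[v,270:325].max(1).tolist())
def ony(u,v,y):
    c,d=ray(ms,u,v);return (c+d*(y-c[1])/d[1]).round(4)
for z in(.01,.03,.05,.07,.1):
  a=onz(m,238.5,150,z);c=onz(m,266,150,z);e=onz(m,252,89,z);print(z,abs(a-c)[1].round(4),e.round(4),a.round(3),np.round(proj(ms,e),1))
E
```

```text
w col [227, 227, 227, 227, 227, 227, 226, 218, 195, 155, 100, 58, 30, 21, 25, 30, 33, 35, 34, 36]
[45, 45, 46, 44, 45, 45, 45, 45, 47, 44, 44, 43, 42, 75, 139, 190, 206, 205, 202, 199, 197, 196, 195, 193, 191, 190, 177, 149, 134, 158, 169, 177, 193, 199, 200, 199, 199, 198, 199, 200]
205 [110, 101, 99, 134, 86, 78, 61, 59, 64, 65, 57, 58, 56, 69, 136, 62, 46, 48, 46, 120, 147, 147, 145, 146, 146, 146, 147, 147, 140, 134, 226, 226, 223, 223, 223, 223, 222, 222, 222, 222, 222, 223, 225, 231, 142, 131, 119, 80, 76, 81, 85, 89, 89, 97, 131]
207 [170, 168, 168, 172, 171, 171, 174, 109, 99, 101, 101, 99, 125, 99, 194, 158, 128, 76, 37, 85, 107, 140, 142, 141, 147, 150, 154, 176, 187, 226, 222, 222, 185, 183, 183, 181, 218, 220, 219, 218, 223, 223, 223, 223, 224, 224, 225, 228, 231, 235, 142, 120, 73, 89, 81]
209 [169, 168, 167, 166, 166, 166, 167, 167, 167, 169, 170, 190, 77, 143, 168, 179, 74, 29, 30, 30, 31, 21, 8, 5, 0, 0, 2, 46, 160, 164, 179, 179, 180, 183, 189, 190, 189, 188, 186, 185, 184, 182, 183, 182, 219, 220, 219, 219, 224, 223, 224, 226, 228, 231, 235]
211 [171, 168, 168, 166,
[... 896 characters left out ...]
, 15, 32, 157, 190, 187, 186, 186, 184, 186, 185, 185, 185, 184]
219 [167, 130, 64, 50, 54, 58, 54, 52, 52, 54, 53, 49, 44, 50, 51, 47, 46, 41, 47, 177, 181, 177, 189, 188, 175, 174, 190, 173, 188, 189, 188, 188, 187, 186, 186, 185, 186, 187, 188, 188, 190, 192, 192, 190, 188, 186, 186, 185, 185, 184, 186, 184, 182, 194, 195]
0.01 0.027 [ 0.3676 -0.0199  0.01  ] [ 0.425 -0.032  0.01 ] [314.3 223.4]
0.03 0.0254 [ 0.3684 -0.02    0.03  ] [ 0.423 -0.032  0.03 ] [314.4 218.6]
0.05 0.0237 [ 0.3693 -0.02    0.05  ] [ 0.42  -0.031  0.05 ] [314.6 213.8]
0.07 0.0221 [ 0.3702 -0.0201  0.07  ] [ 0.417 -0.03   0.07 ] [314.8 208.9]
0.1 0.0196 [ 0.3715 -0.0202  0.1   ] [ 0.413 -0.029  0.1  ] [315.  201.3]
```

```bash
python3 - <<'E'
from h import *
ms=camera_model('side')
def ony(u,v,y):
    c,d=ray(ms,u,v);return (c+d*(y-c[1])/d[1]).round(4)
for u,t,b in((313,212,217.8),(306,210.5,216.2),(300,209.6,215),(296,208.6,214),(291,208.4,212.8)):
    print(u,ony(u,t,-.032),ony(u,t,-.008),ony(u,b,-.008))
b=cv2.imread('pics/s9_raw.png');np.set_printoptions(linewidth=250)
print(b[176:226:2,225:300:3].max(2))
E
```

```text
313 [ 0.379  -0.032   0.0481] [ 0.3721 -0.008   0.0634] [ 0.3705 -0.008   0.0399]
306 [ 0.4052 -0.032   0.0475] [ 0.3977 -0.008   0.0628] [ 0.3963 -0.008   0.0396]
300 [ 0.4279 -0.032   0.0454] [ 0.4199 -0.008   0.0608] [ 0.4187 -0.008   0.0386]
296 [ 0.4433 -0.032   0.0456] [ 0.4349 -0.008   0.061 ] [ 0.4339 -0.008   0.0387]
291 [ 0.4625 -0.032   0.0415] [ 0.4537 -0.008   0.057 ] [ 0.453  -0.008   0.0387]
[[133 133 158 157 135  87  92 104  91  92  92  92  92  84  83  49  44  44  45  44  40  73  67  78 145]
 [ 84 132 155 114 106 236 118  63  98  91  91  92  93  85  74  95  44  42  42  47  43  73  73  41  40]
 [105 122 118 117 106 228 115  46  59 124  93  88  92  82 226  91  45  45  46  46  51  74  73  44  41]
 [116 119 120 115 108 156  43  48  47  42 152 195 107 116 224  91  44  45  45  45  49  75  67  42  45]
 [113 120 120 117 129  41  49  46  52  51  48  43  44 149 198 108  56  43  47  44  50  74  71  43  44]
 [115  88  90  94  50  47  49  50  84  82  49  53  49  49  41  45 128 110  74  43  42  71  72  44  42]
 [ 87  90  92  76  47  49  46  52 147 144 148  86  86  48  49  49  50  4
[... 1185 characters left out ...]
 145 144 145 144 144 170 144 163 169 172 169 168 167 174  52  42  31   3   7  10]
 [143 145 145 145 145 147 145 146 144 143 171 162 169 172 173 169 171 167  54  52 122 158 124 118  52]
 [145 144 144 146 145 145 145 146 147 169 140 170 172 175 172 172 169 175  51  51  62 151 126 224 193]
 [145 146 145 144 144 147 147 146 140  49  68  55  45  88 189 174 158  49  55 104 117 115 188 223 187]
 [146 146 146 145 147 149 146 146 142  58  61  56  58  58  54  49  57  55  51  41  73  78  58  77  75]
 [ 47 155 147 147 146 148 146 147 152  90  57  56  59  58  58  59  58  54  98 154 146 112  78  71  72]
 [ 53  52  44  98 147 151 145 146 148 150 156  91 118  59  59  58  60  53  75 151 226 224  95  72  72]]
```

Every miss fits the same pattern: contact is made only when the tool sits about 15 mm lower. I'll regrasp lower, since the tips still clear the worktop.

```bash
python3 -m jog '[[-3,0,-40,0],[0,0,-40,0],[0,0,-25,0],[0,0,-10,0],[0,0,-6,0],[0,0,-2,0],[0,0,0,0],[0,0,0,0],[0,0,0,0],[0,0,0,0]]' 0.64 60
python3 -m jog '[[0,0,0,0],[0,0,0,0],[0,0,0,0],[0,0,0,0],[0,0,0,0],[0,0,0,0],[0,0,0,0],[0,0,0,0],[0,0,0,0],[0,0,0,0]]' 0 60
```

```text
clock: 24.95
eef_pos: [0.4484, -0.0196, 0.0084]
ee_rot: [-0.022, 3.141, -0.0]
contact_force: [-0.1, 0.2, -0.1]
width: 0.0604
grip_force: 0.0
clock: 26.2
eef_pos: [0.4482, -0.0195, 0.0081]
ee_rot: [0.022, -3.142, 0.0]
contact_force: [0.6, -0.8, -0.1]
width: 0.0236
grip_force: 59.9
```

```bash
python3 -m jog '[[0,0,3,0],[0,-10,0,0],[0,-15,0,0],[0,-15,0,0],[0,0,-3,0],[0,0,0,0],[8,0,0,0],[10,0,0,0],[10,0,0,0],[8,0,0,0]]' 0 60
python3 -m jog '[[8,0,0,0],[8,0,0,0],[8,0,0,0],[8,0,0,0],[7,0,0,0],[7,0,0,0],[6,0,0,0],[4,0,0,0],[0,0,0,0],[0,0,0,0]]' 0 60
python3 - <<'E'
from h import *
m=camera_model('top');im=capture('top');cv2.imwrite('pics/t10_raw.png',im[:,:,::-1]);np.set_printoptions(linewidth=250)
g=cv2.cvtColor(im,cv2.COLOR_RGB2GRAY)
print(g[138:185:1,240:290:4])
E
```

```text
clock: 27.45
eef_pos: [0.4851, -0.0594, 0.0081]
ee_rot: [0.023, -3.141, -0.0]
contact_force: [-1.3, 0.4, 0.8]
width: 0.023
grip_force: 59.9
clock: 28.7
eef_pos: [0.5404, -0.0595, 0.0082]
ee_rot: [-0.022, 3.141, -0.0]
contact_force: [0.5, 0.6, -1.1]
width: 0.0231
grip_force: 59.9
[[127 130 132 133 137 139 139 147 144 114 109 102 102]
 [ 94 100 102 105 114 115 117 123 122 115 110 107 111]
 [ 65  69  71  77  84  84  89  94  96  96  98  97 106]
 [ 54  55  60  84  82  76  88  86  74  73  71  73  80]
 [ 53  52  69 118 119 104 127 120  91  83  60  60  62]
 [ 69  60  78 143 149 131 158 155 133 109  69  57  67]
 [ 97  76  78 154 162 144 173 174 162 133  88  64  73]
 [120 103  93 159 167 149 175 180 175 145 110  82  84]
 [130 123 106 164 170 146 174 181 176 149 129 108 107]
 [131 130 110 159 165 139 168 176 174 146 138 127 128]
 [132 132 110 146 152 127 156 167 168 139 138 136 135]
 [132 131 111 133 139 111 139 152 153 125 137 136 136]
 [132 131 110 126 134 100 124 135 134 109 135 137 136]
 [131 130 113 131 139 115 134 140 130 106 135 136 136]
 [132 134 119 142 149 139 158 161 151 123 135 134 
[... 1065 characters left out ...]
93  99 138 157 162 161 161 160 116 131]
 [138 155 104  96  96 112 145 159 161 162 160 114 131]
 [137 149  87  97  89  92 119 151 161 161 160 117 131]
 [137 133  83  97  87  90  99 131 154 161 160 113 128]
 [135 112  91  97  90  93  89 106 138 158 161 110 125]
 [135  93  93  97  94  95  91  91 112 147 160 110 122]
 [132  77  96  99  95  99  93  90  91 126 153 108 122]
 [128  69  97  97  96  98  97  92  90  98 138 106 122]
 [120  65  99  96  99 102  99  96  94  90 110  99 119]
 [113  68  97  93 102 103 101  98  94  91  91  89 116]
 [106  73  99  88 106 104 103  98  97  94  89  86 108]
 [ 99  74  99  83 112 107 104 100  99  94  92  88  96]
 [ 91  78  98  82 115 111 105 101  99  97  95  91  88]]
```

```bash
python3 -m jog '[[3,0,0,0],[3,0,0,0],[3,0,0,0],[3,0,0,0],[3,0,0,0],[2,0,0,0],[2,0,0,0],[0,0,0,0],[0,0,0,0],[0,0,0,0]]' 0 60
python3 - <<'E'
from h import *
m=camera_model('top');im=capture('top');g=cv2.cvtColor(im,cv2.COLOR_RGB2GRAY)
print(g[138:175,264].tolist());print(g[138:175,240].tolist())
print([onz(m,264,v,.018).round(3)[:2].tolist() for v in(145.5,154.5)])
E
```

```text
clock: 30.0
eef_pos: [0.5594, -0.0595, 0.0082]
ee_rot: [-0.022, 3.141, -0.0]
contact_force: [-0.4, -0.6, -0.9]
width: 0.0234
grip_force: 59.9
[139, 116, 88, 88, 128, 161, 174, 177, 175, 168, 153, 131, 108, 94, 109, 131, 141, 150, 158, 161, 163, 164, 165, 165, 165, 164, 158, 143, 118, 97, 90, 92, 95, 98, 99, 100, 103]
[128, 94, 67, 52, 56, 68, 98, 120, 130, 131, 131, 129, 125, 120, 117, 114, 114, 115, 121, 127, 130, 131, 132, 131, 128, 127, 125, 124, 124, 124, 125, 125, 123, 120, 115, 112, 105]
[[0.711, -0.059], [0.684, -0.059]]
```

```bash
python3 -m jog '[[3,0,0,0],[3,0,0,0],[3,0,0,0],[2,0,0,0],[2,0,0,0],[1,0,0,0],[0,0,0,0],[0,0,0,0],[0,0,0,0],[0,0,0,0]]' 0 60
python3 - <<'E'
from h import *
s=telemetry.sense();print(s['contact_force'].round(1),s['wrist_torque'].round(2))
im=capture('top');g=cv2.cvtColor(im,cv2.COLOR_RGB2GRAY)
for u in(256,264,272):print(g[138:170,u].tolist())
E
```

```text
clock: 31.3
eef_pos: [0.5693, -0.0588, 0.0081]
ee_rot: [0.023, -3.131, -0.003]
contact_force: [-14.6, 0.7, 13.8]
width: 0.0231
grip_force: 59.9
[-14.6   0.7  13.8] [ 0.21  2.9  -0.13]
[139, 113, 87, 86, 121, 152, 168, 173, 172, 165, 152, 135, 113, 98, 113, 138, 152, 147, 126, 110, 101, 95, 90, 84, 87, 87, 90, 96, 98, 103, 107, 110]
[140, 118, 89, 87, 126, 160, 173, 177, 175, 168, 153, 133, 107, 100, 125, 152, 162, 163, 165, 164, 163, 153, 135, 105, 92, 91, 96, 96, 98, 100, 100, 104]
[144, 122, 97, 88, 119, 153, 172, 177, 178, 174, 165, 147, 121, 99, 108, 135, 154, 163, 164, 164, 164, 164, 163, 158, 146, 119, 97, 90, 92, 95, 97, 100]
```

```bash
python3 -m jog '[[2,0,0,0],[2,0,0,0],[2,0,0,0],[0,0,0,0],[0,0,0,0],[0,0,0,0],[0,0,0,0],[0,0,0,0],[0,0,0,0],[0,0,0,0]]' 0 60
python3 - <<'E'
from h import *
im=capture('top');g=cv2.cvtColor(im,cv2.COLOR_RGB2GRAY);m=camera_model('top')
for u in(256,264,272):print(g[138:170,u].tolist())
mw=camera_model('wrist');w=capture('wrist');cv2.imwrite('pics/w11_raw.png',w[:,:,::-1])
ms=camera_model('side');b=capture('side');cv2.imwrite('pics/s11_raw.png',b[:,:,::-1])
for z in(.018,.022,.03):print([onz(m,264,145.2,z).round(4)[0]],np.round(proj(ms,(.7,-.03,z)),1),np.round(proj(ms,(.64,-.03,z)),1))
E
```

```text
clock: 32.6
eef_pos: [0.5702, -0.0574, 0.008]
ee_rot: [0.024, -3.118, -0.007]
contact_force: [-32.7, 4.3, 30.2]
width: 0.0234
grip_force: 60.0
[137, 113, 88, 96, 130, 155, 167, 170, 168, 162, 149, 129, 109, 95, 106, 120, 122, 114, 103, 93, 83, 81, 82, 87, 93, 96, 100, 103, 107, 112, 116, 119]
[139, 117, 89, 85, 127, 159, 174, 177, 174, 164, 148, 130, 105, 98, 125, 151, 161, 163, 163, 154, 133, 105, 91, 91, 94, 97, 98, 99, 101, 103, 106, 110]
[144, 121, 98, 87, 121, 156, 173, 178, 179, 175, 165, 149, 124, 97, 100, 131, 154, 163, 164, 163, 163, 158, 145, 120, 97, 92, 92, 97, 97, 99, 101, 102]
[np.float64(0.7119)] [234.2 200.4] [247.8 203.7]
[np.float64(0.7111)] [234.2 199.5] [247.7 202.8]
[np.float64(0.7095)] [234.1 197.8] [247.7 201. ]
```

```bash
python3 -m jog '[[-4,0,0,0],[-4,0,0,0],[-2,0,0,0],[0,0,0,0],[0,0,-1,0],[0,0,-1,0],[0,0,-1,0],[0,0,-1,0],[0,0,0,0],[0,0,0,0]]' 0 20
python3 - <<'E'
from h import *
im=capture('top');g=cv2.cvtColor(im,cv2.COLOR_RGB2GRAY)
s=telemetry.sense();print(s['contact_force'].round(1),s['wrist_torque'].round(2))
for u in(256,264,272):print(g[138:170,u].tolist())
w=capture('wrist');m=camera_model('wrist')
for v in(60,80,100,120,140,160,180):
  r=np.where(w[v,200:320].max(1)<60)[0]+200;print(v,(r.min(),r.max()) if len(r) else 0)
E
```

```text
clock: 34.0
eef_pos: [0.5706, -0.06, 0.0061]
ee_rot: [-0.022, 3.139, -0.001]
contact_force: [-4.1, -0.2, 9.0]
width: 0.024
grip_force: 20.0
[-4.2  1.3  9.5] [0.18 0.74 0.05]
[138, 114, 95, 112, 141, 157, 166, 172, 173, 167, 151, 131, 111, 104, 128, 151, 161, 161, 151, 133, 112, 100, 92, 84, 79, 81, 82, 88, 92, 96, 99, 103]
[141, 117, 92, 88, 124, 155, 168, 169, 165, 157, 142, 121, 97, 95, 125, 152, 162, 164, 166, 166, 166, 164, 155, 134, 106, 93, 93, 94, 95, 99, 100, 101]
[142, 122, 97, 93, 129, 162, 178, 180, 180, 175, 164, 144, 113, 87, 97, 128, 154, 164, 165, 165, 165, 165, 165, 164, 159, 147, 122, 98, 89, 91, 95, 98]
60 0
80 (np.int64(312), np.int64(319))
100 (np.int64(228), np.int64(319))
120 (np.int64(228), np.int64(319))
140 (np.int64(200), np.int64(319))
160 (np.int64(200), np.int64(319))
180 (np.int64(200), np.int64(319))
```

```bash
python3 -m jog '[[0,0,-1,0],[0,0,-1,0],[0,0,-1,0],[0,0,-1,0],[0,0,0,0],[0,0,0,0],[0,0,0,0],[0,0,0,0],[0,0,0,0],[0,0,0,0]]' 0 12
python3 - <<'E'
from h import *
ms=camera_model('side');b=capture('side');cv2.imwrite('pics/s12_raw.png',b[:,:,::-1]);o=cv2.imread('pics/s11_raw.png')[:,:,::-1]
# handle silhouettes before/after
for n,x in(('before',o),('after',b)):
  for u in range(262,290,4):
    r=np.where(x[195:230,u].max(1)<40)[0]+195;print(n,u,(r.min(),r.max()) if len(r) else 0)
E
```

```text
clock: 35.35
eef_pos: [0.5698, -0.0599, 0.0014]
ee_rot: [-0.022, 3.141, -0.001]
contact_force: [-5.7, -0.2, 8.0]
width: 0.0242
grip_force: 12.0
before 262 (np.int64(197), np.int64(200))
before 266 0
before 270 (np.int64(195), np.int64(202))
before 274 (np.int64(198), np.int64(203))
before 278 (np.int64(199), np.int64(204))
before 282 (np.int64(200), np.int64(211))
before 286 (np.int64(201), np.int64(212))
after 262 (np.int64(198), np.int64(203))
after 266 0
after 270 (np.int64(195), np.int64(203))
after 274 (np.int64(200), np.int64(205))
after 278 (np.int64(201), np.int64(206))
after 282 (np.int64(203), np.int64(215))
after 286 (np.int64(204), np.int64(211))
```

```bash
python3 -m jog '[[0,0,-1,0],[0,0,-1,0],[0,0,-1,0],[0,0,-1,0],[0,0,-1,0],[0,0,0,0],[0,0,0,0],[0,0,0,0],[0,0,0,0],[0,0,0,0]]' 0 12
python3 - <<'E'
from h import *
ms=camera_model('side');b=capture('side');cv2.imwrite('pics/s13_raw.png',b[:,:,::-1])
for u in range(262,292,4):
    r=np.where(b[195:230,u].max(1)<40)[0]+195;print(u,(r.min(),r.max()) if len(r) else 0)
im=capture('top');g=cv2.cvtColor(im,cv2.COLOR_RGB2GRAY)
for u in(256,264,272):print(g[138:170,u].tolist())
E
```

```text
clock: 36.65
eef_pos: [0.5699, -0.0599, -0.0038]
ee_rot: [-0.022, 3.141, -0.001]
contact_force: [-3.5, -0.3, 6.4]
width: 0.0241
grip_force: 12.0
262 (np.int64(199), np.int64(202))
266 0
270 (np.int64(195), np.int64(205))
274 (np.int64(201), np.int64(207))
278 (np.int64(203), np.int64(209))
282 (np.int64(205), np.int64(215))
286 (np.int64(207), np.int64(218))
290 0
[140, 124, 129, 148, 161, 166, 163, 161, 158, 150, 135, 115, 94, 94, 115, 136, 142, 143, 139, 131, 112, 99, 94, 91, 86, 83, 83, 86, 91, 94, 98, 101]
[140, 120, 107, 125, 154, 167, 166, 162, 154, 141, 121, 98, 79, 83, 109, 132, 142, 142, 143, 145, 144, 142, 140, 132, 117, 96, 90, 91, 94, 96, 98, 99]
[144, 123, 111, 130, 162, 177, 181, 182, 178, 169, 150, 124, 94, 86, 110, 132, 141, 143, 143, 142, 142, 141, 142, 141, 140, 136, 125, 107, 94, 89, 92, 94]
```

```bash
python3 -m jog '[[0,0,-1,0],[0,0,-1,0],[0,0,-1,0],[0,0,-1,0],[0,0,0,0],[0,0,0,0],[0,0,0,0],[0,0,0,0],[0,0,0,0],[0,0,0,0]]' 0 12
python3 - <<'E'
from h import *
b=capture('side');cv2.imwrite('pics/s14_raw.png',b[:,:,::-1])
for u in range(274,292,4):
    r=np.where(b[195:230,u].max(1)<40)[0]+195;print(u,(r.min(),r.max()) if len(r) else 0)
im=capture('top');g=cv2.cvtColor(im,cv2.COLOR_RGB2GRAY);cv2.imwrite('pics/t14_raw.png',im[:,:,::-1])
for u in(256,264,272):print(g[138:170,u].tolist())
E
```

```text
clock: 38.0
eef_pos: [0.5712, -0.06, -0.0058]
ee_rot: [-0.022, 3.139, -0.001]
contact_force: [-6.2, 1.5, 16.1]
width: 0.0239
grip_force: 12.0
274 (np.int64(202), np.int64(207))
278 (np.int64(204), np.int64(209))
282 (np.int64(205), np.int64(215))
286 (np.int64(208), np.int64(211))
290 0
[138, 115, 93, 113, 144, 160, 162, 160, 150, 135, 125, 124, 131, 136, 139, 140, 142, 140, 138, 128, 112, 97, 93, 91, 89, 86, 83, 84, 90, 95, 99, 103]
[140, 117, 90, 88, 125, 153, 162, 162, 158, 145, 130, 125, 130, 135, 139, 139, 140, 141, 141, 142, 140, 142, 147, 149, 132, 107, 91, 93, 96, 98, 98, 99]
[145, 122, 98, 94, 124, 153, 162, 162, 157, 145, 128, 124, 128, 133, 137, 139, 139, 141, 141, 139, 138, 140, 149, 165, 173, 171, 153, 120, 93, 91, 93, 96]
```

The top column profiles show the far tube has rolled back over the ridge, with a new bright spot at rows 161–163. I'll grip firmly, back off the wall and lift.

```bash
python3 -m jog '[[0,0,0,0],[-1,0,2,0],[-3,0,4,0],[-6,0,8,0],[-10,0,14,0],[-14,0,20,0],[-16,0,24,0],[-18,0,26,0],[-16,0,22,0],[-10,0,10,0]]' 0 60
python3 - <<'E'
from h import *
s=telemetry.sense();print(s['contact_force'].round(1),s['wrist_torque'].round(2))
im=capture('top');g=cv2.cvtColor(im,cv2.COLOR_RGB2GRAY);cv2.imwrite('pics/t15_raw.png',im[:,:,::-1])
np.set_printoptions(linewidth=250)
print(g[138:190:2,232:308:5])
b=capture('side');cv2.imwrite('pics/s15_raw.png',b[:,:,::-1])
E
```

```text
clock: 39.35
eef_pos: [0.4746, -0.0596, 0.1223]
ee_rot: [-0.022, 3.14, -0.001]
contact_force: [0.1, -0.0, -2.2]
width: 0.0235
grip_force: 60.0
[ 0.1 -0.  -2.2] [0.02 0.19 0.02]
[[122 122 128 130 134 140 139 147 143 110 106  96 135 141 161 160]
 [ 61  64  65  71  73  80  85  91  95  95  98 100 113 114 125 124]
 [ 60  52  55  67  62  53  58  57  56  55  60  62  64  65  68  71]
 [ 99  99  80  84 100  71  75  73  72  73  63  73  72  67  65  57]
 [130 130 124 123 130 123 124 123 126 125 108 107 104 102 103  69]
 [132 131 130 129 131 131 133 132 134 133 134 135 136 135 135  87]
 [133 130 131 130 131 131 132 133 136 135 136 135 135 135 136  90]
 [133 132 130 129 130 132 133 133 135 134 136 135 136 136 136  89]
 [132 133 131 132 131 132 131 132 133 135 136 136 137 136 135  91]
 [133 132 131 132 132 132 132 134 135 135 136 136 138 136 135  91]
 [132 132 132 132 132 131 133 133 134 135 136 137 138 137 137  91]
 [133 135 133 131 132 132 133 135 135 136 136 137 138 137 136  91]
 [136 134 133 132 134 132 133 134 136 136 135 136 138 137 137  92]
 [136 134 133 133 132 133 132 135 135 136 136 137 138 137 136  92]
 [133 133 139 140 139 138 137 138 139 139 140 140 138 137 136  92]
 [134 135 156 156 159 157 157 157 158 157 158 157 143 138 136  91]
 [134 133 161 159 161 161 161 162 162 162 162 160 145 138 139  90]
 [134 133 155 156 156 157 158 158 157 159 158 158 139 139 138  93]
 [134 132 131 132 132 129 130 130 127 134 134 134 134 139 139  93]
 [135 133 125 125 125 123 125 124 125 125 122 121 129 138 138  91]
 [136 132 135 133 134 134 133 134 133 135 133 127 131 137 138  91]
 [133 133 138 138 138 138 138 137 137 135 136 129 129 138 138  83]
 [117 116 137 138 137 137 138 137 138 137 137 124 122 137 138  84]
 [ 84  89 138 138 139 137 138 138 136 135 136 115 118 138 138  83]
 [ 82  86 136 138 138 137 138 136 137 136 134 116 124 138 140  83]
 [ 82  87 134 134 145 140 138 148 148 136 134 113 127 137 138  81]]
```

```bash
python3 -m jog '[[0,-10,4,0],[0,-25,5,0],[0,-35,5,-0.03],[0,-40,0,-0.03],[-2,-40,0,-0.03],[-2,-40,0,-0.03],[0,-35,0,0],[0,-30,0,0],[0,-15,0,0],[0,-5,0,0]]' 0 60
python3 - <<'E'
from h import *
m=camera_model('wrist');w=capture('wrist');cv2.imwrite('pics/w16_raw.png',w[:,:,::-1])
ms=camera_model('side');b=capture('side');cv2.imwrite('pics/s16_raw.png',b[:,:,::-1])
s=telemetry.sense();print(s['wrist_torque'].round(2))
im=capture('top');g=cv2.cvtColor(im,cv2.COLOR_RGB2GRAY);cv2.imwrite('pics/t16_raw.png',im[:,:,::-1])
np.set_printoptions(linewidth=250);print(g[165:235:3,320:410:5])
E
```

```text
clock: 40.7
eef_pos: [0.471, -0.335, 0.1345]
ee_rot: [-0.167, -3.136, -0.002]
contact_force: [0.3, -1.3, -2.5]
width: 0.0231
grip_force: 60.0
[0.05 0.17 0.02]
[[170 171 156 161 169 170 170 170 170 170 171 170 170 171 170 171 170 168]
 [172 167 116 102 122 142 167 168 170 169 169 170 171 171 171 171 171 170]
 [166 105 110  57  58  70 153 167 168 169 168 168 169 169 170 171 171 171]
 [104  90 103  61  59  54 127 140 155 161 164 165 165 165 164 165 167 172]
 [103  79 126 116 103  78 123 126 123 123 128 137 147 154 161 162 145 160]
 [102  79 129 148 148 139 130 138 138 135 131 129 124 122 123 129  95 133]
 [ 99  97 134 146 144 131 127 139 139 139 139 137 136 136 132 124  84 136]
 [ 99 139  89  94  93 105 138 140 139 140 139 138 138 138 136 115  90 148]
 [ 97 138  83  78  70  59 134 132 140 139 137 139 138 136 136 104  75 154]
 [ 93 130  80  77  65  58 134  97 165 166 147 164 152 135 124  75  75 148]
 [ 89 124  79  79  62  62 135  82 159 171 151 180 181 135  63  65  99 108]
 [ 89 123  78  79  60  67 136  79 114 127 122 160 171  65  64  82 104  95]
 [101 113  79  79  60  70 136  82 148 131
[... 159 characters left out ...]
 53  57 107 106 106 105]
 [ 71 105  78  77  58  76  65  50  73  84  95  65  52  93 107 100 124 111]
 [ 78 107  79  77  55  54  52  47  51  60  62  47  58 105 106 103 123 121]
 [ 75  93  76  74  56  55  49  49  49  48  50  50  96 105  91  95 112 124]
 [ 68  90  77  76  54  53  46  47  50  53  47  67 106 103  82  90 104 120]
 [ 63  95  79  75  68  65  46  48  51  47  49 100 106  74  77  88  96 110]
 [ 58 106  93  61  69  70  47  47  46  48  75 107  97  56  71  80  90 103]
 [ 72  71  64  66  66  68  48  46  44  47 106 106  58  50  64  77  86  95]
 [ 91  83  78  71  67  57  50  42  49  94 110  94  38  52  58  70  81  89]
 [ 97  97  96  70  69  68  43  47  62 119 118  94  45  47  49  62  76  85]]
```

Both tubes show in the pan above the tub (rows 192–198 and 201–207, columns 360–380). I'll ease the grip so the scoop swings nose-down.

```bash
python3 -m jog '[[-5,0,0,0],[-5,0,0,0],[0,0,0,0],[0,0,0,0],[0,0,0,0],[0,0,0,0],[0,0,0,0],[0,0,0,0],[0,0,0,0],[0,0,0,0]]' 0 6
python3 - <<'E'
from h import *
s=telemetry.sense();print(s['wrist_torque'].round(2),s['contact_force'].round(1))
im=capture('top');g=cv2.cvtColor(im,cv2.COLOR_RGB2GRAY);cv2.imwrite('pics/t17_raw.png',im[:,:,::-1])
np.set_printoptions(linewidth=250);print(g[174:222:3,345:400:4])
w=capture('wrist');b=capture('side');cv2.imwrite('pics/s17_raw.png',b[:,:,::-1]);cv2.imwrite('pics/w17_raw.png',w[:,:,::-1])
for u in range(228,276,12):print(u,w[0:200:8,u].max(1).tolist())
E
```

```text
clock: 42.1
eef_pos: [0.4613, -0.3345, 0.1351]
ee_rot: [-0.166, -3.137, -0.0]
contact_force: [-0.1, 0.6, -1.6]
width: 0.0239
grip_force: 6.0
[ 0.   -0.08 -0.01] [-0.1  0.6 -1.6]
[[ 58  58  55  53  63  72  94 109 122 139 146 159 167 170]
 [ 92 108  75  75  74  67  65  58  57  68  84  97 119 128]
 [129 167 145 153 172 167 138  99  56  56  56  56  61  64]
 [123 165 143 155 177 178 149 136  98  84  70  63  61  58]
 [ 97 127  96 107 126 131 113 143 146 145 138 101  72  59]
 [118 140 138 138 138 138 139 147 146 147 146 121  76  58]
 [148 148 147 147 147 147 146 146 146 147 146 123  74  58]
 [147 147 148 147 147 146 145 146 145 146 146 103  75  54]
 [146 147 146 149 145 145 141 146 147 147 145  87  63  59]
 [148 160 142 161 176 176 150 152 145 144 112  57  67  77]
 [145 174 146 161 175 174 145 151 145 118  57  65  68 103]
 [112 142 103 113 118 120 114 145 134  56  61  66  97 106]
 [120 125 128 130 139 140 146 145  77  55  60  83 107 107]
 [145  80  66  63 132 144 136 132  52  57  65 106 107  94]
 [145  64  53  50  75 108  74  67  48  54 101 107 103 110]
 [136  60  51  49  59  63  50  48  49  89 105 106  94 107]]
228 [72, 219, 223, 225, 225, 225, 240, 247, 247, 247, 246, 228, 229, 228, 228, 229, 228, 88, 88, 88, 89, 88, 45, 66, 9]
240 [76, 223, 223, 224, 225, 226, 246, 247, 247, 247, 247, 248, 228, 227, 228, 228, 228, 88, 88, 88, 88, 88, 42, 67, 9]
252 [78, 222, 224, 224, 225, 226, 227, 240, 247, 247, 247, 145, 140, 103, 87, 86, 87, 87, 88, 88, 88, 88, 41, 68, 10]
264 [82, 223, 223, 224, 226, 226, 226, 227, 227, 247, 247, 140, 139, 138, 89, 87, 87, 89, 88, 88, 88, 88, 41, 67, 12]
```

```bash
python3 - <<'E'
from h import *
m=camera_model('top');a=cv2.imread('pics/t17_raw.png',0);o=cv2.imread('pics/top0_raw.png',0)
np.set_printoptions(linewidth=250);print(o[180:222:6,335:400:5]);print(a[180:222:3,325:400:3])
for p in((355,182),(357,203)):print(onz(m,*p,.018).round(3),onz(m,*p,.1).round(3))
s=telemetry.sense();print(s['qpos'].round(2))
E
```

```text
[[138 139 133 129 109  82  66  60  55  54  54  53  55]
 [140 140 140 139 140 139 139 138 138 138 130  82  65]
 [141 140 140 140 139 140 139 138 138 138 138  91  63]
 [139 140 139 140 140 139 139 138 139 138 136  75  62]
 [138 140 140 140 140 140 140 139 139 138 138  74  60]
 [139 140 139 139 140 140 137 139 139 138 133  75  61]
 [139 140 138 140 138 139 140 139 137 139 131  74  60]]
[[ 78  99 139 149 147 141  95 158 166 153 144 163 171 168 156 135  99  54  57  54  56  54  58  60  63]
 [ 96 119 146 147 147 135  76 156 165 150 141 166 176 177 166 150 136 108  84  82  70  61  64  58  57]
 [139 121 144 147 146 144  80 115 126 108  95 114 125 130 121 122 142 146 145 145 138 117  76  70  58]
 [139 125 147 147 147 145 125 125 140 137 137 137 137 137 138 140 146 146 145 146 146 139  78  72  57]
 [130 129 146 146 148 146 147 147 147 147 146 147 146 147 146 147 145 146 146 146 146 139  77  69  57]
 [123 131 148 147 147 145 147 146 146 147 146 147 147 146 147 146 146 146 145 145 146 127  76  68  53]
 [125 139 146 147 147 147 145 146 146 146 145 147 144 145 140 140 145 146 145 145 144 115  61  6
[... 158 characters left out ...]
0 175 175 158 151 151 144 142  91  56  62  65  76 103]
 [120 144 147 146 145 135  76 128 141 113 101 117 118 118 115 122 144 142  92  52  60  66  71 103 106]
 [120 144 146 145 145 145 121 122 125 124 130 133 138 138 143 145 145 108  53  55  59  67 102 106 107]
 [127 145 145 146 142 145 146 143  80  73  58  69 131 144 139 134 132  63  51  54  64 101 106 105  94]
 [128 144 146 140  89 142 144 141  63  51  50  49  74 103  95  71  66  47  51  62 101 105 106  97 110]
 [135 106 111 100  61 118 132 132  60  51  49  49  58  67  53  50  47  48  59  99 105 106  97  95 107]]
[ 0.607 -0.332  0.018] [ 0.596 -0.313  0.1  ]
[ 0.544 -0.338  0.018] [ 0.538 -0.318  0.1  ]
[-0.83  0.1   1.8   0.    1.24 -2.29]
```

Both tubes lie on the tub floor, at about (.607,-.332) and (.544,-.338), inside the walls. Next I lift the scoop out and take it back to the tray.

```bash
python3 -m jog '[[0,0,0,0],[0,0,0,0],[0,0,20,0],[0,0,40,0],[0,0,45,0],[0,0,40,0],[10,40,0,0.03],[15,50,0,0.03],[20,50,0,0.03],[20,50,0,0.03]]' 0 40
python3 -m jog '[[20,45,0,0],[20,35,0,0],[14,22,0,0],[0,0,0,0],[0,0,-40,0],[0,0,-40,0],[0,0,-25,0],[0,0,0,0],[0,0,0,0],[0,0,0,0]]' 0 40
python3 - <<'E'
from h import *
s=telemetry.sense();print(s['wrist_torque'].round(2),s['contact_force'].round(1))
b=capture('side');cv2.imwrite('pics/s18_raw.png',b[:,:,::-1])
o=cv2.imread('pics/side0_raw.png');m=camera_model('side')
w=capture('wrist');cv2.imwrite('pics/w18_raw.png',w[:,:,::-1]);mw=camera_model('wrist')
r=[(v,[int(x) for x in np.where(w[v,200:320].max(1)<60)[0][[0,-1]]+200]) for v in range(0,200,15) if (w[v,200:320].max(1)<60).any()];print(r)
for X in((.58,-.04,.14),(.56,-.04,.18),(.6,-.04,.05),(.62,-.04,.02)):print(X,np.round(proj(m,X)))
np.set_printoptions(linewidth=250);print(b[176:222:3,225:290:4].max(2))
E
```

```text
clock: 43.5
eef_pos: [0.5267, -0.1431, 0.282]
ee_rot: [-0.023, 3.14, -0.002]
contact_force: [1.1, -0.6, -1.9]
width: 0.0238
grip_force: 39.9
clock: 44.75
eef_pos: [0.5813, -0.0431, 0.1773]
ee_rot: [-0.022, 3.138, -0.002]
contact_force: [0.1, 0.8, -1.8]
width: 0.0238
grip_force: 39.9
[ 0.05  0.01 -0.  ] [ 0.1  0.8 -1.8]
[(105, [261, 310]), (120, [261, 309]), (135, [229, 308]), (150, [223, 307]), (165, [216, 305]), (195, [217, 287])]
(0.58, -0.04, 0.14) [263. 177.]
(0.56, -0.04, 0.18) [268. 168.]
(0.6, -0.04, 0.05) [258. 198.]
(0.62, -0.04, 0.02) [254. 203.]
[[133 151 159 135  90  91  90  57  55  63  50  58  44  42  44  40  77]
 [ 93 119 117 106 231  55 126  58  57  54  49 238  43  45  45  42  43]
 [114 119 118 107  75  47  55  58  58  50  44 235  42  45  45  45  44]
 [114 117 109 116  49  47  58  57  54  52  46 158 107  55  42  43  43]
 [ 87  91 143  47  47  93  58  57  51  54  58  50  50  45 105  74  50]
 [112 115  43  46  47 110  58  59  47 148 145 150  86  49  49  50  40]
 [145  44  47  48 144 128  60  50 145 144 147 143 147 145 153  89  67]
 [ 39  46  43  81 142 147  60 104 145 146 146 143 142 117 141 145 146]
 [ 46  46  68 142 141 144  58 144 144 144 121 117 117 120 119 118 116]
 [ 45  42 141 140 140 142 143 142 146 151  42 121 121 120 119 119 119]
 [ 41 143 138 141 142 142 142 145 145  40  46  46 115 120 122 122 119]
 [146 140 140 141 144 142 145 144  62  45  46  46  46 121 121 122 121]
 [145 142 142 145 144 144 144 140  44  47  46  48 118 125 122 122 152]
 [144 144 145 145 146 145 147  42  46  48  47  46  47  46  60 152 150]
 [145 145 145 145 148 146  81  74  75  52  46  47  47  93 126 125 117]
 [140 148 145 148 146 147  70  73  73  73  74  75  53 152 153 156 186]]
```

```bash
python3 -m jog '[[10,0,-20,0],[10,0,-20,0],[0,0,-12,0],[0,0,-4,0],[-8,0,-2,0],[-10,0,-2,0],[-10,0,-3,0],[-10,0,-4,0],[-10,0,-5,0],[-10,0,-5,0]]' 0 8
python3 -m jog '[[-10,0,-6,0],[-9,0,-7,0],[-9,0,-8,0],[-9,0,-9,0],[-8,0,-9,0],[-7,0,-10,0],[-6,0,-11,0],[-5,0,-10,0],[0,0,0,0],[0,0,0,0]]' 0 8
python3 - <<'E'
from h import *
s=telemetry.sense();print(s['wrist_torque'].round(2),s['contact_force'].round(1),s['grip_force'])
w=capture('wrist');cv2.imwrite('pics/w19_raw.png',w[:,:,::-1]);m=camera_model('wrist')
for v in range(0,200,15):
  r=np.where(w[v,200:320].max(1)<60)[0]+200
  if len(r):print(v,r.min(),r.max())
b=capture('side');cv2.imwrite('pics/s19_raw.png',b[:,:,::-1])
np.set_printoptions(linewidth=250);print(b[184:226:3,240:315:4].max(2))
E
```

```text
clock: 46.1
eef_pos: [0.5415, -0.0425, 0.0977]
ee_rot: [-0.022, 3.141, 0.0]
contact_force: [-0.2, 0.3, -0.3]
width: 0.024
grip_force: 8.0
clock: 47.35
eef_pos: [0.4793, -0.0425, 0.0281]
ee_rot: [0.022, -3.141, -0.0]
contact_force: [0.4, -0.4, -1.3]
width: 0.0242
grip_force: 8.0
[ 0.04  0.11 -0.01] [ 0.4 -0.4 -1.3] 7.99987256526947
90 227 275
105 227 275
120 226 276
135 226 275
150 227 275
165 227 274
180 227 274
195 204 319
[[ 43  48  47  51  47  39 149 221  73  74  74  76  75  72  45  46  40  41  41]
 [ 47  47  82 151 112  47  49  51  46  68  74  73  75  55  41  43  43  43  43]
 [ 46  69 144 143 145 145 151  83  52  50  50  72  81  72  67  46  45  41  77]
 [ 40 143 145 144 143 146 148 149 163 164  79  75  75  72  48  93  52  70 230]
 [146 142 144 144 143 144  56 100  58  57 137  73  76  68  84 231 110 230 222]
 [139 144 143 144 145 151 170  98  79  57 178  72  76   4  31  69 145 217 222]
 [141 143 142 143 144 165 162 170 166  63  58  73  74   6   4  11  23  13 231]
 [141 142 143 142 164 168 171 170 174  58  55  41 149 129 129 121  96 129 225]
 [142 141 142 159 169 170 174 172  61  56  52 149 146 122 125 186 186 185 219]
 [144 144 150  49  52  49  55  49  54  55  46 146  56  41 193 186 186 185 184]
 [145 144  78  57  61  59  57  59  55  49  49 120  48  62  70  64  57 185 184]
 [146 146 155  47  49  55  57  59  56  42  90  47  47  72  72  71 100 185 224]
 [148 145 147 149  98  73  52  47  47 154 149  47  69  72  71  69 176 188 224]
 [149 148 147 150 149 147 152  92  89 152  44  48  71  72  72  71 106 103 184]]
```

```bash
python3 -m jog '[[-1,0,-3,0],[-1,0,-3,0],[-1,0,-3,0],[0,0,-3,0],[0,0,-3,0],[0,0,-2,0],[0,0,-2,0],[0,0,-1,0],[0,0,0,0],[0,0,0,0]]' 0 4
python3 - <<'E'
from h import *
s=telemetry.sense();print(s['wrist_torque'].round(2),s['contact_force'].round(1))
b=capture('side');cv2.imwrite('pics/s20_raw.png',b[:,:,::-1])
ms=camera_model('side')
def ony(u,v,y):
    c,d=ray(ms,u,v);return (c+d*(y-c[1])/d[1]).round(4)
for u in range(292,318,3):
  r=np.where(b[196:222,u].max(1)<40)[0]+196
  if len(r):print(u,r.min(),r.max(),ony(u,r.min()-.5,-.0545)[[0,2]],ony(u,r.max()+.5,-.0305)[[0,2]])
E
```

```text
clock: 48.7
eef_pos: [0.4763, -0.0425, 0.0082]
ee_rot: [-0.022, 3.141, -0.0]
contact_force: [0.1, -0.1, -0.8]
width: 0.0239
grip_force: 4.0
[0.07 0.05 0.02] [ 0.1 -0.1 -0.8]
292 196 209 [0.469  0.0826] [0.4579 0.0389]
295 205 210 [0.4558 0.0477] [0.4462 0.0376]
298 206 210 [0.444  0.0464] [0.4348 0.0406]
301 207 210 [0.4322 0.0451] [0.4234 0.0436]
304 207 211 [0.4208 0.048 ] [0.4119 0.0424]
307 208 212 [0.4092 0.0467] [0.4005 0.0412]
```

```bash
python3 -m jog '[[0,0,0,0],[0,0,0,0],[0,0,0,0],[0,0,0,0],[0,0,0,0],[0,0,0,0],[0,0,15,0],[0,0,30,0],[0,0,40,0],[0,0,40,0]]' 0.64 20
python3 -m jog '[[-20,30,30,0],[-20,50,30,0],[-10,60,20,0],[0,60,0,0],[0,60,0,0],[0,60,0,0],[0,40,0,0],[0,0,0,0],[0,0,0,0],[0,0,0,0]]' 0.64 20
python3 - <<'E'
from h import *
m=camera_model('top');a=capture('top');cv2.imwrite('pics/t21_raw.png',a[:,:,::-1]);o=cv2.imread('pics/top0_raw.png')[:,:,::-1]
d=(cv2.absdiff(a,o).max(2)>45).astype(np.uint8);d=cv2.morphologyEx(d,cv2.MORPH_OPEN,np.ones((2,2)))
n,l,st,c=cv2.connectedComponentsWithStats(d)
for i in range(1,n):
    if st[i,4]>15:print(st[i].tolist())
# handle
g=a.max(2)
ms=np.zeros_like(g);ms[195:275,215:300]=(g[195:275,215:300]<62)*255
cs=sorted(cv2.findContours(ms,0,2)[0],key=cv2.contourArea)[-3:]
for k in cs:
  r=cv2.minAreaRect(k);print('handle?',r);print([onz(m,*p,.042).round(3)[:2].tolist() for p in cv2.boxPoints(r)])
# tubes in tub
t=np.zeros_like(g);t[170:235,325:400]=(cv2.cvtColor(a,cv2.COLOR_RGB2GRAY)[170:235,325:400]>152)*255
n,l,st,c=cv2.connectedComponentsWithStats(cv2.morphologyEx(t,cv2.MORPH_CLOSE,np.ones((3,9))))
for i in range(1,n):
  if st[i,4]>15:print('tub',st[i].tolist(),onz(m,*c[i],.018).round(3))
E
```

```text
clock: 50.0
eef_pos: [0.4763, -0.0425, 0.1354]
ee_rot: [-0.022, 3.141, -0.001]
contact_force: [1.2, 0.9, 0.2]
width: 0.06
grip_force: 0.0
clock: 51.25
eef_pos: [0.4267, 0.315, 0.2131]
ee_rot: [-0.02, 3.141, 0.0]
contact_force: [0.3, 0.2, -0.5]
width: 0.0604
grip_force: 0.0
[112, 171, 14, 13, 76]
[359, 179, 15, 5, 61]
[343, 182, 4, 8, 23]
[119, 195, 5, 5, 19]
[343, 203, 3, 7, 16]
[107, 207, 10, 4, 26]
[35, 209, 103, 73, 5359]
[108, 212, 22, 14, 182]
[251, 218, 12, 37, 394]
[46, 279, 18, 33, 242]
[62, 281, 36, 17, 348]
[103, 282, 7, 5, 27]
[75, 296, 56, 88, 3119]
[0, 361, 14, 23, 167]
tub [364, 170, 36, 6, 126] [ 0.64  -0.429  0.018]
tub [346, 180, 23, 5, 100] [ 0.607 -0.338  0.018]
tub [346, 200, 27, 6, 138] [ 0.545 -0.343  0.018]
```

Against the start image, the timer, wash bottle and white bottle show no change. Both tubes are in the tub, and the scoop lies released in the tray with its handle level.

```bash
python3 -c "
from station import order
print(order.close_job())"
```

```text
the job is handed in; nothing more can be done
None
```

I handed the job in at about 51 s: both tubes are in the discard tub, the empty scoop lies flat and released in the spill tray, and the top camera shows no shift of the wash bottle, timer or white bottle. While being laid down at the start, the scoop jammed briefly against the fingers (about 53 N upward on the tool; I don't know if this counts against the 40 N limit) and dropped the last part rather than being eased down.

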